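Show a grinder burr to the webcam

TASK

The grinder technician on the video call wants to look at the large burr. Prise up the lid of the spares tin with the palette knife and swing it right open, lay the knife back down on the counter, then take out the larger of the two burrs and hold it up to the webcam: centred on the lens, 15 cm in front of it, with the toothed face square to the lens and turned towards it. Finish while still holding it there in the gripper, held still; leave the small burr in its slot and do not bump the webcam or the other things on the counter.

Things in the scene. Friction and masses are not known exactly. Their poses are not given: they have to be found in the camera images.
- tin: Low steel spares tin, fixed, 130 (x) x 172 (y) mm, 81 mm high with its lid shut. Origin: centre of its underside; x points from its front (towards the robot) to the hinge at its back, y to its left. The body ends in a flat shoulder 70 mm up; a neck set back 14 mm from the front (front face at x = -51 mm) rises to 78 mm and carries the lid. Lid open, the tin is empty above the slots.
- tin_gap (a point): Middle of the front gap's mouth (tin frame: x = -65, y = 0, z = 74 mm): the gap between the shoulder below and the lid's overhanging front edge above, 8 mm high, 14 mm deep, 172 mm wide. The blade goes in here along the tin's x; too low for fingers.
- tin_slots (a point): Middle of the tin's wooden insert, on the tin's axis at the tops of the slot walls, 37 mm above the counter. Two slots, 12 mm wide, have their middles at tin y = +32 and -32 mm; in each a burr stands on edge (its axis along the tin's y) in a V-shaped bottom. The neck's inside runs from tin x = -49 to +57 and y = -78 to +78 mm.
- lid (a joint): Angle of the tin's lid: 0 shut, 1.57 upright, stop at 2.0 leaning back. The hinge line lies along the tin's y at tin x = +65 mm, 78 mm above the counter. The hinge is stiff: the lid stays where it is left; lifting it at its front edge takes about 1.5 N.
- lid_lip (a point): Middle of the lid's front edge, on its underside, 130 mm from the hinge line. The lid is a flat steel plate 3 mm thick and 172 mm wide, with no knob. The frame turns with it: x from the front edge to the hinge, z out of its upper side.
- knife_grip (a point): Palette knife lying flat: best grip point, mid-width and mid-height of the handle (8 mm up). x points to the blade's tip. The wooden handle, 18 mm wide and 16 high, runs from 75 mm behind this point to 15 mm ahead; the steel blade, 16 mm wide and 2 thick, is at the handle's mid-height, its rounded tip 96 mm ahead (full width to 90 mm). 70 g, balanced within 20 mm of this point.
- burr_center (a point): Centre of the large burr: steel disc 64 mm across, 10 mm thick, 0.14 to 0.26 kg, on edge in either slot. y is its axis, out of the toothed face (a ring of cutting teeth round a sunken middle); the other face is smooth. In the tin the teeth look to the tin's +y, its centre is 41 and its top 73 mm above the counter. It can be pinched from above across its thickness at the top edge.
- small_burr_center (a point): Centre of the small burr in the other slot: 50 mm across, 10 mm thick, built and turned the same way, its centre 33 and its top 58 mm above the counter. It stays there.
- lens (a point): Front of the webcam's lens, 0.30 m up, in a black bar-shaped head 92 mm wide, 28 high and 26 deep on a stiff tilting joint. The lens looks along this frame's -x, roughly towards the robot and 0.30 to 0.58 rad below level; y is level, z the head's own up.
- webcam: The webcam's fixed stand: round base 90 mm across, thin post 25 mm behind its middle. Origin: centre of the base's underside; the webcam faces along -x.
- cup_a: Terracotta ceramic cup, rim 72 mm across, 68 mm high, standing; origin at the centre of its underside. A bystander.
- cup_b: The same kind of cup, on the robot's far right. A bystander.
- canister: Empty steel canister with a screw-top lid, 100 mm across, 146 mm high; origin at the centre of its underside. A bystander.
- tamper: Copper-coloured steel coffee tamper, base 58 mm across, 90 mm high, standing; origin at the centre of its underside. A bystander.
- puck: Grey silicone puck, 58 mm across, 12 mm high; origin at the centre of its underside. A bystander.
- jug: Steel milk jug, 86 mm across without its handle (which stands out 76 mm from the middle along its y), 95 mm high; origin at the centre of its underside. A bystander.
Not all that is in view belongs to the job. Leave any pink look-alike of the part that bears knife_grip alone. What is shaped like the tin but black is not meant.

How it is judged:
By the outcome, as a careful person would: the job done as asked, in the order asked, and still so for the second after the job is handed in, while the arm keeps its last pose, push and grip.
It also fails if it takes over 62 s, if anything falls off the work surface, if the arm or the gripper's body presses on something with over 40 N, if the wrist force passes 120 N, or if a joint passes its speed limit or range.

ROBOT

A 6-joint arm with a two-finger parallel gripper is mounted at the origin on the work surface. World frame = base frame: x ahead of the robot, y to its left, z up, the work surface at z = 0. Lengths are in m, angles in rad, forces in N, time in s.
With the tool pointing down it reaches from about 0.425 to 1.125 m from the base axis. Payload 14.9 kg.
Tool frame: the origin (TCP) lies at the very end of the fingers, on their centre line; the grasp point (between the pads) lies 19 mm behind it; z points along the fingers, x is the direction in which the jaws open and shut, and the axes are right-handed (so a half turn about z gives the same grasp; the last joint's range is limited). The gripper opens to 91 mm and grips with 3 to 60 N. Pads are 32 mm wide; open, the fingers measure 118 mm over their backs; the gripper's body (76 mm by 178 mm) begins 60 mm behind the grasp point.
Start: joints at [1.151, 0.379, 1.734, -0, 1.028, -0.033], TCP at [0.264, 0.648, 0.214] pointing down, gripper open.
Joint ranges: [-2.77, 2.77], [-0.74, 2.19], [0, 2.66], [-1.06, 4.2], [0.31, 2.87], [-3.08, 3.08]. Speed limits (rad/s): [1.89, 1.89, 2.39, 3.14, 3.14, 3.14].

INTERFACE

Orientations are given as a rotation vector (axis times angle).
In Python, from cell import manip gives the robot as it stands. The module is installed in compiled form; this text tells all that it offers.
- The arm moves only by the tool apply_moves, never from a script. Its argument "plan" is a list of rows, each an object of numbers: "x", "y", "z": the shift along the tool's x, y, z in mm; "wx", "wy", "wz": the turn, a rotation vector about the tool's x, y, z in rad; "hand": the closure, from -1 (fully open) to 1 (shut). A call has 1 to 8 rows; each row is the pose to reach, as a shift and turn from the pose commanded when the call began, along the tool's axes at that moment; what a row does not reach only later rows make up. A row lasts 1/8 s, in which the tool goes at most 62.5 mm and 10.7 degrees, less where a joint would pass 70% of its speed; a pose out of reach is approached as far as the arm can. A call with a gripper value outside its range is refused whole. The fingers move at their own pace and stop on an object; "force" is the grip in N (left out, the last holds). Time passes only in rows, so rows that repeat a pose let the fingers close. It gives the time, the measured TCP pose, the force and the opening at its end, in the units of the state.
- manip.get_state(): the state, without advancing time (a new reading comes with each control period).
- manip.snapshot(name): name is "side" or "top" or "wrist"; returns a dict with "color" (480x640x3 uint8, red, green, blue), "fx", "fy", "cx", "cy" (pixels), "extrinsics" (4x4, takes a point from camera to world coordinates); the wrist camera has in their place "hand_eye" (4x4, takes a point from camera to tool coordinates, whose origin is the TCP and whose axes are the tool frame's). Camera axes: x right, y up, looking along -z (the intrinsics and any distortion apply to the point x, -y, -z); pixel columns grow to the right and rows downward; lengths in m; the calibration is good to about 2 mm. A picture is of the moment at which its call begins: read the wrist's pose just before it. There is no depth.
- manip.job_done(): hands the job in, once; it reports no verdict.
The state is a dict: "time_s": time; "joint_positions": joint angles; "joint_vel": joint speeds; "effort": joint torques, N m; "eef_pos": TCP position; "tcp_rot": TCP orientation; "contact_force": force on the tool from outside, world axes, zero at the start; "ft_torque": the same for the moment, N m; "gripper_width": finger opening in m.
Only numpy, scipy, OpenCV 4.12 (cv2) and the standard library are available. Lean on these libraries where they do the work, as an engineer would, in place of code of your own. Each camera call takes 0.05 s, during which the arm holds its last target.

## Working session

There is one attempt and no reset: what is moved stays moved. The work goes in short steps, Python scripts to look and compute and a tool call to move; the robot and the scene stay as the last step left them, time stands still between calls to the robot, and variables do not carry over. Pictures are saved under pics/ and viewed, and the job is handed in when it is done.

Besides the shell and the picture viewer there is one more tool, called after "Emit:" by a JSON object that holds its "fn" and its "kwargs", one argument or row to a line. apply_moves: Moves the arm, as the interface text tells. Its arguments: {"type":"object","properties":{"plan":{"type":"array","items":{"type":"object","properties":{"x":{"type":"number"},"y":{"type":"number"},"z":{"type":"number"},"wx":{"type":"number"},"wy":{"type":"number"},"wz":{"type":"number"},"hand":{"type":"number"}}}},"force":{"type":"number"}},"required":["plan"]}

```bash
mkdir -p pics; ls; python3 - <<'E'
from cell import manip
import cv2,json,numpy as np
np.set_printoptions(precision=4,suppress=True)
s=manip.get_state()
for k,v in s.items(): print(k,v)
for n in ["side","top","wrist"]:
    d=manip.snapshot(n)
    cv2.imwrite(f"pics/{n}0.png",d["color"][:,:,::-1])
    print(n,{k:(v if k!="color" else v.shape) for k,v in d.items()})
E
```

```text
pics
time_s 0.0
joint_positions [ 1.1507  0.3794  1.7348 -0.      1.0286 -0.0333]
joint_vel [ 0.0005  0.0005  0.0005  0.0007 -0.0003 -0.0003]
effort [ -0.002  -76.3708 -43.4367   0.0649   0.0425  -0.0001]
eef_pos [0.2639 0.6479 0.2133]
tcp_rot [ 2.6064  1.7528 -0.0015]
contact_force [0.379  0.0845 1.0524]
ft_torque [ 0.0061  0.0083 -0.0124]
gripper_width 0.09124174547931088
side {'color': (480, 640, 3), 'fx': 601.581377072185, 'fy': 601.581377072185, 'cx': 323.07096812329985, 'cy': 240.01803998743222, 'extrinsics': array([[ 0.7787,  0.4957, -0.3846, -0.0505],
       [-0.6274,  0.6082, -0.4863, -0.7359],
       [-0.0072,  0.62  ,  0.7846,  1.3603],
       [ 0.    ,  0.    ,  0.    ,  1.    ]])}
top {'color': (480, 640, 3), 'fx': 472.8182216464634, 'fy': 472.8182216464634, 'cx': 316.45892710883373, 'cy': 247.17678797898924, 'extrinsics': array([[ 0.0146,  0.9927, -0.1195,  0.3897],
       [-0.9998,  0.0132, -0.0131, -0.0003],
       [-0.0114,  0.1196,  0.9928,  1.3629],
       [ 0.    ,  0.    ,  0.    ,  1.    ]])}
wrist {'color': (480, 640, 3), 'fx': 419.7263800571229, 'fy': 419.7263800571229, 'cx': 314.2342250744289, 'cy': 237.65112184427826, 'hand_eye': array([[ 1.    , -0.0009, -0.0004, -0.0014],
       [-0.001 , -0.9633, -0.2685, -0.0766],
       [-0.0002,  0.2685, -0.9633, -0.1701],
       [ 0.    ,  0.    ,  0.    ,  1.    ]])}
```

View pics/side0.png

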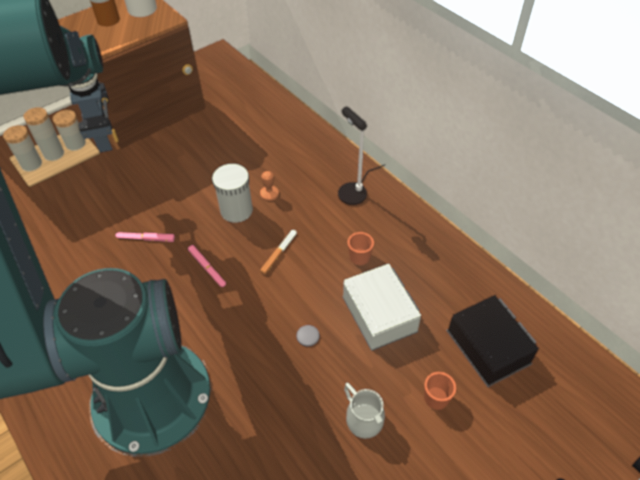

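View pics/top0.png

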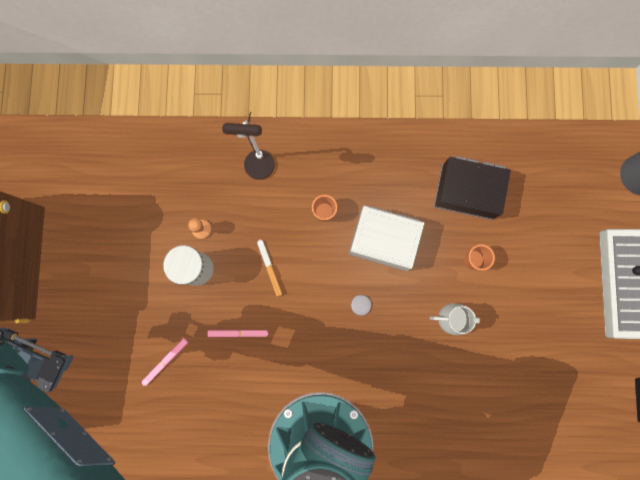

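View pics/wrist0.png

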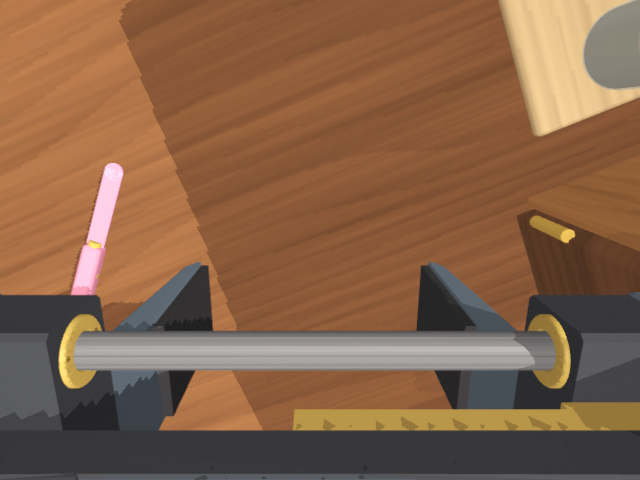

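Knife candidates (top view): brown handle with a steel blade at (270,267), pink at (238,333), pink at (165,362). I choose the brown one. Tin candidates: silver at (388,238) and black at (473,187). I choose the silver one. Next, close crops to check.

```bash
cat > h.py <<'E'
import numpy as np,cv2
from scipy.spatial.transform import Rotation as R
np.set_printoptions(precision=4,suppress=True)
def proj(d,P,E=None):
    E=d["extrinsics"] if E is None else E
    p=(np.atleast_2d(P)-E[:3,3])@E[:3,:3]
    return np.c_[d["cx"]+d["fx"]*p[:,0]/-p[:,2], d["cy"]-d["fy"]*p[:,1]/-p[:,2]]
def ray(d,uv,E=None):
    E=d["extrinsics"] if E is None else E
    uv=np.atleast_2d(uv).astype(float)
    r=np.c_[(uv[:,0]-d["cx"])/d["fx"],-(uv[:,1]-d["cy"])/d["fy"],-np.ones(len(uv))]
    return E[:3,3],r@E[:3,:3].T
def onz(d,uv,z,E=None):
    o,r=ray(d,uv,E); return o+r*((z-o[2])/r[:,2])[:,None]
def tcp(s):
    T=np.eye(4);T[:3,:3]=R.from_rotvec(s["tcp_rot"]).as_matrix();T[:3,3]=s["eef_pos"];return T
def wristE(s,d): return tcp(s)@d["hand_eye"]
def crop(img,x,y,w,h,k,fn):
    c=img[y:y+h,x:x+w]; cv2.imwrite(fn,cv2.resize(c[:,:,::-1] ,None,fx=k,fy=k,interpolation=cv2.INTER_CUBIC))
E
python3 - <<'E'
import cv2
from h import *
t=cv2.imread("pics/top0.png")[:,:,::-1];s=cv2.imread("pics/side0.png")[:,:,::-1]
crop(t,220,180,220,130,3.6,"pics/tc1.png")
crop(t,200,110,100,75,8,"pics/tc2.png")
crop(s,240,220,200,140,4,"pics/sc1.png")
crop(s,320,95,100,120,5,"pics/sc2.png")
E
```

```text
(no output)
```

View pics/tc1.png

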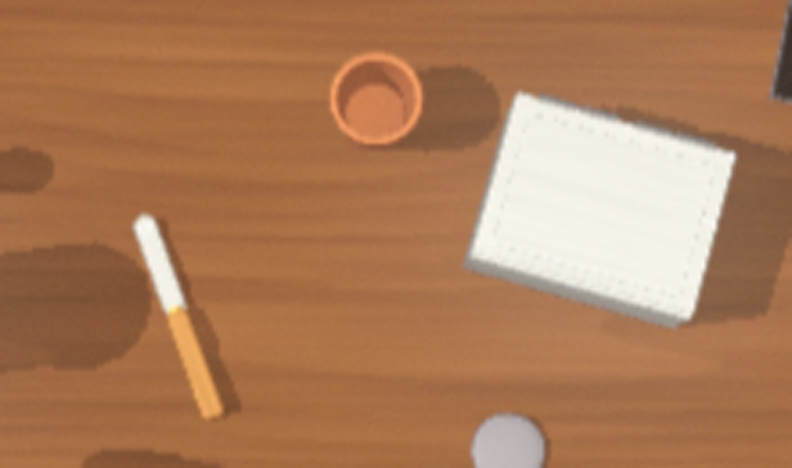

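View pics/tc2.png

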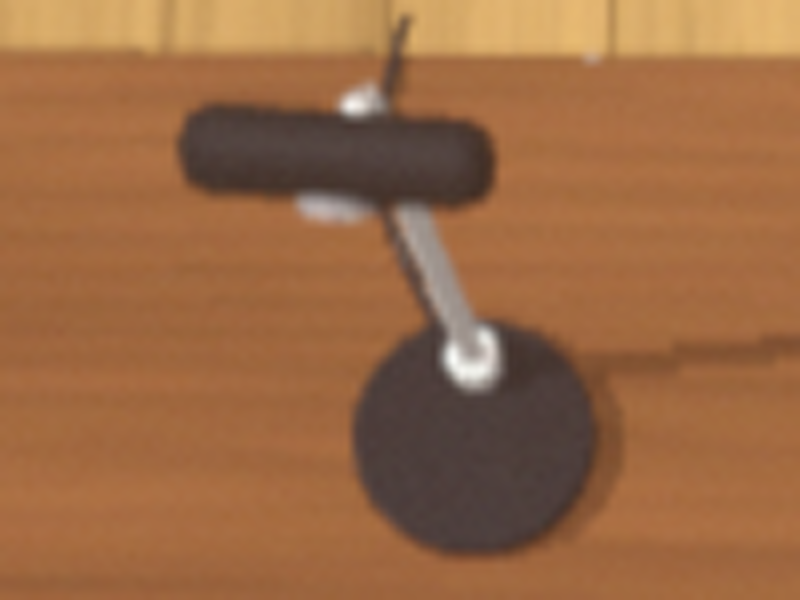

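View pics/sc1.png

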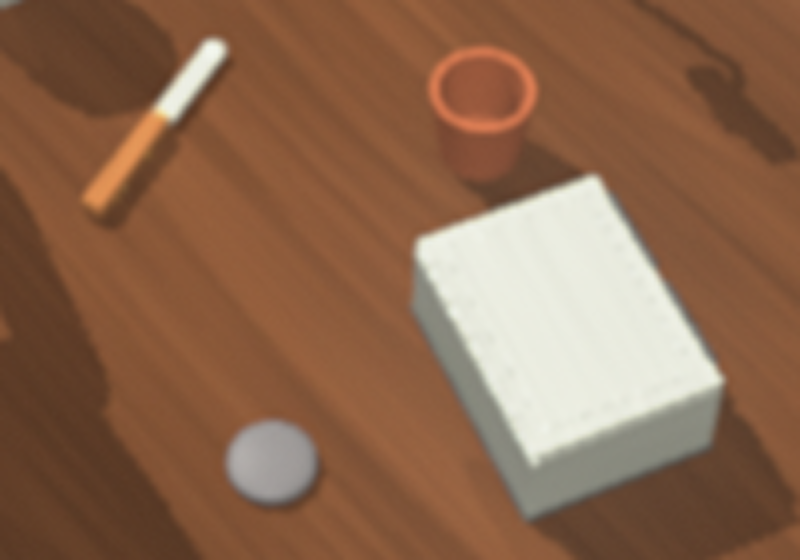

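View pics/sc2.png

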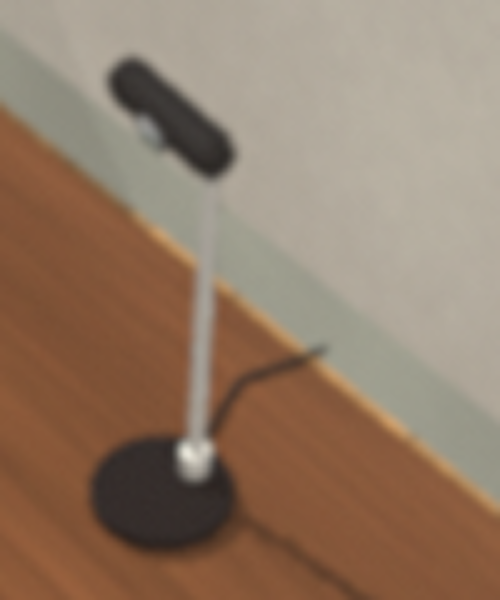

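```bash
cat > m1.py <<'E'
from h import *
import pickle
from scipy.optimize import least_squares
from cell import manip
T=manip.snapshot("top");S=manip.snapshot("side")
pickle.dump((T,S),open("cams.pkl","wb"))
tc=lambda a:(np.array(a,float)+.5)/3.6-.5+[220,180]
sc=lambda a:(np.array(a,float)+.5)/4-.5+[240,220]
# order: FL(+y front), BL(+y back), BR, FR
L=np.array([[-65,86,81],[-65,-86,81],[65,-86,81],[65,86,81]])/1e3
top=tc([[472,260],[692,320],[735,153],[520,94]])
side=sc([[416,240],[537,464],[722,381],[598,176]])
def W(p):
    c,s=np.cos(p[2]),np.sin(p[2]); q=L.copy(); q[:,0]=p[0]+c*L[:,0]-s*L[:,1]; q[:,1]=p[1]+s*L[:,0]+c*L[:,1]; return q
f=lambda p,w=(1,1):np.r_[w[0]*(proj(T,W(p))-top).ravel(),w[1]*(proj(S,W(p))-side).ravel()]
for w in [(1,1),(1,0),(0,1)]:
    r=least_squares(f,[.65,-.1,0],args=(w,)); print("tin",r.x,np.abs(r.fun).max())
print("knife top: tip,junction,butt",onz(T,tc([[143,214]]),.008),onz(T,tc([[177,309]]),.012),onz(T,tc([[212,417]]),.014))
print("knife side",onz(S,sc([[218,42]]),.008),onz(S,sc([[165,116]]),.012),onz(S,sc([[94,207]]),.014))
t2=lambda a:(np.array(a,float)+.5)/8-.5+[200,110]
s2=lambda a:(np.array(a,float)+.5)/5-.5+[320,95]
print("base",onz(T,t2([[475,437]]),.004),onz(S,s2([[163,490]]),.004),"post",onz(T,t2([[473,358]]),.01),onz(S,s2([[195,455]]),.01))
def tri(a,b):
    o1,r1=ray(T,a);o2,r2=ray(S,b);A=np.c_[r1[0],-r2[0]];k=np.linalg.lstsq(A,o2-o1,rcond=None)[0]
    p,q=o1+k[0]*r1[0],o2+k[1]*r2[0];return (p+q)/2,np.linalg.norm(p-q)
print("head L",tri(t2([[200,148]]),s2([[130,80]])))
print("head R",tri(t2([[470,163]]),s2([[215,158]])))
print("lens approx",tri(t2([[340,207]]),s2([[150,130]])))
E
python3 m1.py
```

```text
tin [ 0.5748 -0.1784 -0.2646] 1.6959085542285948
tin [ 0.5748 -0.1773 -0.261 ] 0.7169904404741487
tin [ 0.5747 -0.1795 -0.2682] 1.3808175844255857
knife top: tip,junction,butt [[0.5742 0.1834 0.008 ]] [[0.4976 0.1535 0.012 ]] [[0.4124 0.1233 0.014 ]]
knife side [[0.5701 0.1839 0.008 ]] [[0.4985 0.151  0.012 ]] [[0.4132 0.1171 0.014 ]]
base [[0.7986 0.1917 0.004 ]] [[0.7996 0.1926 0.004 ]] post [[0.8268 0.1924 0.01  ]] [[0.8302 0.1982 0.01  ]]
head L (array([0.7976, 0.2331, 0.2972]), np.float64(0.002054606448920472))
head R (array([0.7917, 0.1542, 0.2991]), np.float64(0.0011950431845811737))
lens approx (array([0.7775, 0.1912, 0.3011]), np.float64(0.00036251243079726386))
```

```bash
python3 - <<'E'
from h import *
import pickle
T,S=pickle.load(open("cams.pkl","rb"))
crop(T["color"],130,190,160,120,5,"pics/tc3.png")
print("canister",onz(T,[[184,266]],.146), onz(S,[[231,177]],.146))
print("tamper",onz(T,[[195,226]],.085),onz(S,[[267,176]],.085))
print("cupa",onz(T,[[324,207]],.068),"cupb",onz(T,[[481,257]],.068),"jug",onz(T,[[458,320]],.095),"puck",onz(T,[[361,305]],.012),"black",onz(T,[[474,186]],.08))
print("pink",onz(T,[[267,333],[209,333],[186,341]],.01))
E
```

```text
canister [[0.4826 0.358  0.146 ]] [[0.4858 0.3559 0.146 ]]
tamper [[0.5976 0.3509 0.085 ]] [[0.5974 0.3468 0.085 ]]
cupa [[ 0.6586 -0.0025  0.068 ]] cupb [[ 0.5244 -0.4345  0.068 ]] jug [[ 0.3534 -0.3604  0.095 ]] puck [[ 0.389 -0.111  0.012]] black [[ 0.7203 -0.4165  0.08  ]]
pink [[0.3066 0.1537 0.01  ]
 [0.3041 0.3179 0.01  ]
 [0.2808 0.3821 0.01  ]]
```

View pics/tc3.png

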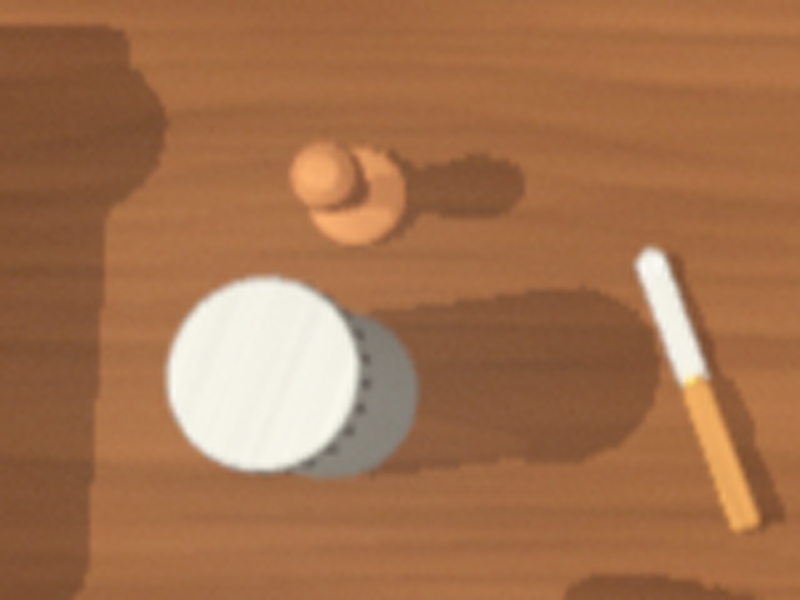

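```bash
cat >> h.py <<'E'
def Rdown(yaw):  # tool z down, x at yaw
    c,s=np.cos(yaw),np.sin(yaw); x=np.array([c,s,0]);z=np.array([0,0,-1.]);return np.c_[x,np.cross(z,x),z]
def rel(s,p,Rt):
    T=tcp(s);d=T[:3,:3].T@(np.array(p)-T[:3,3])*1e3
    w=R.from_matrix(T[:3,:3].T@Rt).as_rotvec()
    print("shift mm",d.round(1),"rot",w.round(4),"rows~",round(max(np.linalg.norm(d)/62.5,np.degrees(np.linalg.norm(w))/10.7),1))
E
python3 - <<'E'
from h import *
from cell import manip
s=manip.get_state();rel(s,[.4825,.148,.2],Rdown(1.95))
E
```

```text
shift mm [-380.8  391.    13.8] rot [-0.0002  0.0004 -0.766 ] rows~ 8.7
```

Emit:
{"fn": "apply_moves", "kwargs": {
  "plan": [
    {"x": -381,"y": 391,"z": 14,"wz": -0.766,"hand": -1},
    {"x": -381,"y": 391,"z": 14,"wz": -0.766,"hand": -1},
    {"x": -381,"y": 391,"z": 14,"wz": -0.766,"hand": -1},
    {"x": -381,"y": 391,"z": 14,"wz": -0.766,"hand": -1},
    {"x": -381,"y": 391,"z": 14,"wz": -0.766,"hand": -1},
    {"x": -381,"y": 391,"z": 14,"wz": -0.766,"hand": -1},
    {"x": -381,"y": 391,"z": 14,"wz": -0.766,"hand": -1},
    {"x": -381,"y": 391,"z": 14,"wz": -0.766,"hand": -1}
  ],
  "force": 60
}}

```text
invalid input at $.plan[0]: expected keys x, y, z, wx, wy, wz, hand
```

```bash
cat > look.py <<'E'
from h import *
import sys,pickle
from cell import manip
n=sys.argv[1];s=manip.get_state();d=manip.snapshot("wrist")
cv2.imwrite(f"pics/w_{n}.png",d["color"][:,:,::-1]);pickle.dump((s,d),open(f"w_{n}.pkl","wb"))
print(s["time_s"],s["eef_pos"],s["tcp_rot"],s["joint_positions"],s["contact_force"],s["gripper_width"])
E
python3 look.py a
```

```text
0.25 [0.264  0.6481 0.2136] [ 2.6068  1.753  -0.0007] [ 1.1507  0.3792  1.7344  0.      1.0285 -0.0333] [0.8    0.4573 0.0788] 0.09078256505829604
```

View pics/w_a.png

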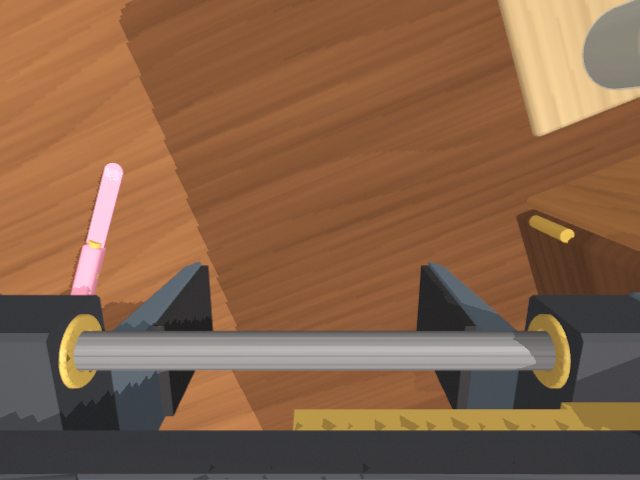

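All keys are required, so the call was refused and nothing moved.

Emit:
{"fn": "apply_moves", "kwargs": {
  "plan": [
    {"x": -381,"y": 391,"z": 14,"wx": 0,"wy": 0,"wz": -0.766,"hand": -1},
    {"x": -381,"y": 391,"z": 14,"wx": 0,"wy": 0,"wz": -0.766,"hand": -1},
    {"x": -381,"y": 391,"z": 14,"wx": 0,"wy": 0,"wz": -0.766,"hand": -1},
    {"x": -381,"y": 391,"z": 14,"wx": 0,"wy": 0,"wz": -0.766,"hand": -1},
    {"x": -381,"y": 391,"z": 14,"wx": 0,"wy": 0,"wz": -0.766,"hand": -1},
    {"x": -381,"y": 391,"z": 14,"wx": 0,"wy": 0,"wz": -0.766,"hand": -1},
    {"x": -381,"y": 391,"z": 14,"wx": 0,"wy": 0,"wz": -0.766,"hand": -1},
    {"x": -381,"y": 391,"z": 14,"wx": 0,"wy": 0,"wz": -0.766,"hand": -1}
  ],
  "force": 60
}}

```text
time_s: 1.3
eef_pos: [0.4635, 0.1909, 0.2015]
tcp_rot: [1.762, 2.6, 0.001]
contact_force: [1.3, -0.5, 0.3]
gripper_width: 0.0915
```

```bash
python3 look.py b
```

```text
1.3 [0.4635 0.1909 0.2015] [1.7624 2.6001 0.001 ] [ 0.3441  0.0792  2.1384 -0.      0.9233 -1.6061] [ 1.2852 -0.5073  0.2591] 0.09150696557817765
```

View pics/w_b.png

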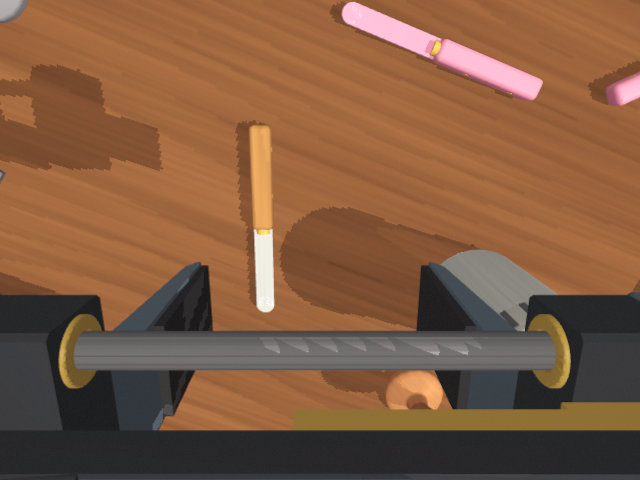

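The wrist image shows the brown knife with its butt at (260,126), ferrule at (263,230) and tip at (265,311). The pink ones are elsewhere.

```bash
python3 - <<'E'
from h import *
import pickle
from cell import manip
s,d=pickle.load(open("w_b.pkl","rb"));E=wristE(s,d)
b=onz(d,[[260.5,126]],.010,E)[0];j=onz(d,[[263.5,231]],.008,E)[0];t=onz(d,[[265.2,311.5]],.008,E)[0]
print(b,j,t,np.linalg.norm(t-b))
v=t-b;yaw=np.arctan2(v[1],v[0]);print("yaw",yaw)
u=np.array([np.cos(yaw),np.sin(yaw),0])
for q,o in((t,-.096),(b,.075),(j,-.015)): print(q+u*o)
g=t-.096*u;g=(t-.096*u+b+.075*u)/2;print("grip",g)
rel(s,[g[0],g[1],.003],Rdown(yaw+np.pi/2))
E
```

```text
[0.4126 0.1219 0.01  ] [0.4972 0.155  0.008 ] [0.5706 0.1834 0.008 ] 0.16961033511839807
yaw 0.3706863966189859
[0.4812 0.1486 0.008 ]
[0.4825 0.1491 0.01  ]
[0.4832 0.1496 0.008 ]
grip [0.4818 0.1489 0.009 ]
shift mm [-45.8   1.3 198.5] rot [0.0008 0.     0.0087] rows~ 3.3
```

Emit:
{"fn": "apply_moves", "kwargs": {
  "plan": [
    {"x": -46,"y": 1,"z": 50,"wx": 0,"wy": 0,"wz": 0.009,"hand": -1},
    {"x": -46,"y": 1,"z": 110,"wx": 0,"wy": 0,"wz": 0.009,"hand": -1},
    {"x": -46,"y": 1,"z": 160,"wx": 0,"wy": 0,"wz": 0.009,"hand": -1},
    {"x": -46,"y": 1,"z": 185,"wx": 0,"wy": 0,"wz": 0.009,"hand": -1},
    {"x": -46,"y": 1,"z": 194,"wx": 0,"wy": 0,"wz": 0.009,"hand": -1},
    {"x": -46,"y": 1,"z": 194,"wx": 0,"wy": 0,"wz": 0.009,"hand": -1}
  ]
}}

```text
time_s: 2.1
eef_pos: [0.4811, 0.1505, 0.0074]
tcp_rot: [-1.774, -2.592, 0.0]
contact_force: [0.4, -0.3, 0.3]
gripper_width: 0.0912
```

```bash
python3 look.py c
```

```text
2.1 [0.4811 0.1505 0.0074] [-1.7744 -2.5925  0.0001] [ 0.2569  0.4358  2.1731 -0.      0.5328 -1.6843] [ 0.4085 -0.2845  0.2982] 0.0911674983152012
```

View pics/w_c.png

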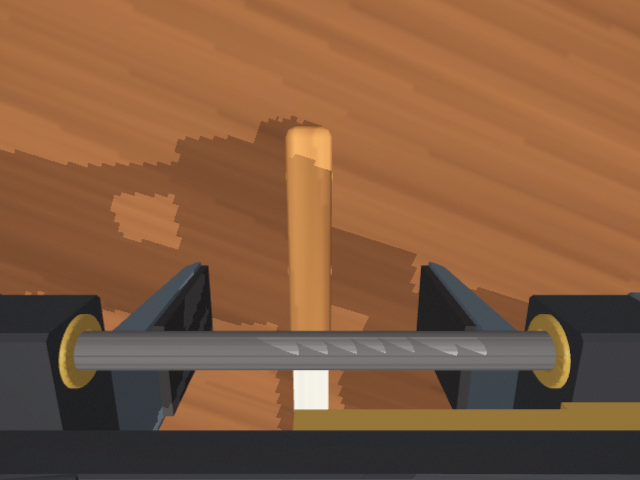

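Emit:
{"fn": "apply_moves", "kwargs": {
  "plan": [
    {"x": 1,"y": 0,"z": 3,"wx": 0,"wy": 0,"wz": 0,"hand": -1},
    {"x": 1,"y": 0,"z": 3,"wx": 0,"wy": 0,"wz": 0,"hand": 1},
    {"x": 1,"y": 0,"z": 3,"wx": 0,"wy": 0,"wz": 0,"hand": 1},
    {"x": 1,"y": 0,"z": 3,"wx": 0,"wy": 0,"wz": 0,"hand": 1},
    {"x": 1,"y": 0,"z": 3,"wx": 0,"wy": 0,"wz": 0,"hand": 1},
    {"x": 1,"y": 0,"z": 3,"wx": 0,"wy": 0,"wz": 0,"hand": 1},
    {"x": 1,"y": 0,"z": 3,"wx": 0,"wy": 0,"wz": 0,"hand": 1}
  ],
  "force": 60
}}

```text
time_s: 3.02
eef_pos: [0.4805, 0.1513, 0.0042]
tcp_rot: [-1.775, -2.592, 0.0]
contact_force: [-0.5, -0.2, 0.5]
gripper_width: 0.034
```

```bash
python3 look.py d
```

```text
3.025 [0.4805 0.1513 0.0042] [-1.7745 -2.5924  0.0001] [ 0.2588  0.4422  2.1731 -0.      0.5263 -1.6823] [-0.4597 -0.2466  0.4696] 0.033967265961246655
```

View pics/w_d.png

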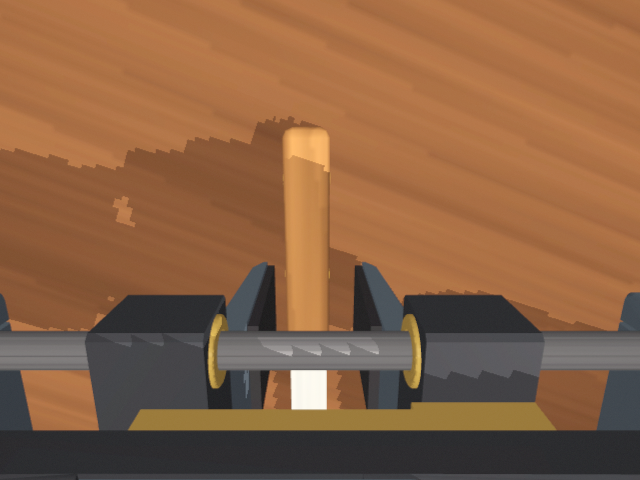

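Emit:
{"fn": "apply_moves", "kwargs": {
  "plan": [
    {"x": -2,"y": 0,"z": 0,"wx": 0,"wy": 0,"wz": 0,"hand": 1},
    {"x": -2,"y": 0,"z": 0,"wx": 0,"wy": 0,"wz": 0,"hand": 1},
    {"x": -2,"y": 0,"z": 0,"wx": 0,"wy": 0,"wz": 0,"hand": 1},
    {"x": -2,"y": 0,"z": 0,"wx": 0,"wy": 0,"wz": 0,"hand": 1},
    {"x": -2,"y": 0,"z": -20,"wx": 0,"wy": 0,"wz": 0,"hand": 1},
    {"x": -2,"y": 0,"z": -60,"wx": 0,"wy": 0,"wz": 0,"hand": 1},
    {"x": -2,"y": 0,"z": -120,"wx": 0,"wy": 0,"wz": 0,"hand": 1},
    {"x": -2,"y": 0,"z": -120,"wx": 0,"wy": 0,"wz": 0,"hand": 1}
  ],
  "force": 60
}}

```text
time_s: 4.08
eef_pos: [0.4837, 0.1501, 0.1282]
tcp_rot: [1.772, 2.589, 0.008]
contact_force: [-0.6, 0.3, -1.9]
gripper_width: 0.0177
```

```bash
python3 look.py e; python3 - <<'E'
from h import *
from cell import manip
s=manip.get_state()
# tin frame
psi=-.263;p0=np.array([.5748,-.178,0]);A=np.array([np.cos(psi),np.sin(psi),0]);B=np.array([-A[1],A[0],0])
def tin(x,y,z): return p0+A*x+B*y+[0,0,z]
g=tin(-.065-.096-.012,-.02,.074-.0038);print(g,np.hypot(*g[:2]))
rel(s,g+[0,0,.05],Rdown(psi+np.pi/2))
S=__import__("cell").manip.snapshot("side");crop(S["color"],180,150,250,190,3.2,"pics/s_e.png")
E
```

```text
4.075 [0.4837 0.1501 0.1282] [1.772  2.5886 0.0084] [ 0.2549  0.2034  2.1637  0.      0.7675 -1.6862] [-0.5574  0.3438 -1.8782] 0.017705125870768536
[ 0.4025 -0.1523  0.0702] 0.430409183962383
shift mm [-252.7 -183.7    5.2] rot [ 0.0039 -0.0008  0.6332] rows~ 5.0
```

View pics/w_e.png

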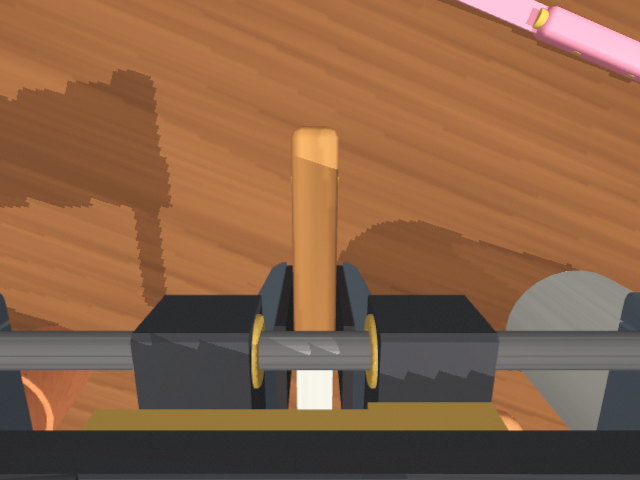

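View pics/s_e.png

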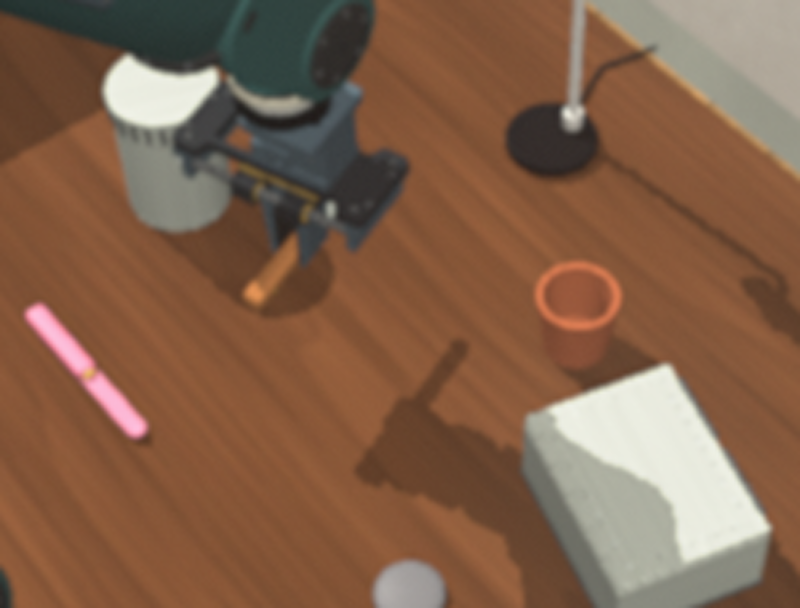

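Emit:
{"fn": "apply_moves", "kwargs": {
  "plan": [
    {"x": -253,"y": -184,"z": 5,"wx": 0.004,"wy": 0,"wz": 0.633,"hand": 1},
    {"x": -253,"y": -184,"z": 5,"wx": 0.004,"wy": 0,"wz": 0.633,"hand": 1},
    {"x": -253,"y": -184,"z": 5,"wx": 0.004,"wy": 0,"wz": 0.633,"hand": 1},
    {"x": -253,"y": -184,"z": 5,"wx": 0.004,"wy": 0,"wz": 0.633,"hand": 1},
    {"x": -253,"y": -184,"z": 5,"wx": 0.004,"wy": 0,"wz": 0.633,"hand": 1},
    {"x": -253,"y": -184,"z": 5,"wx": 0.004,"wy": 0,"wz": 0.633,"hand": 1},
    {"x": -253,"y": -184,"z": 5,"wx": 0.004,"wy": 0,"wz": 0.633,"hand": 1}
  ]
}}

```text
time_s: 5.05
eef_pos: [0.4005, -0.1526, 0.1181]
tcp_rot: [-2.491, -1.907, 0.007]
contact_force: [0.1, 0.0, -0.4]
gripper_width: 0.0174
```

```bash
python3 look.py f; python3 - <<'E'
from h import *
from cell import manip
S=manip.snapshot("side");T=manip.snapshot("top")
crop(S["color"],260,230,200,150,4,"pics/s_f.png")
crop(T["color"],300,180,160,120,5,"pics/t_f.png")
E
```

```text
5.05 [ 0.4005 -0.1526  0.1181] [-2.4909 -1.9074  0.0066] [-0.4173  0.1077  2.3071 -0.0025  0.7325 -1.7225] [ 0.1329  0.015  -0.4283] 0.01737764923782547
```

View pics/w_f.png

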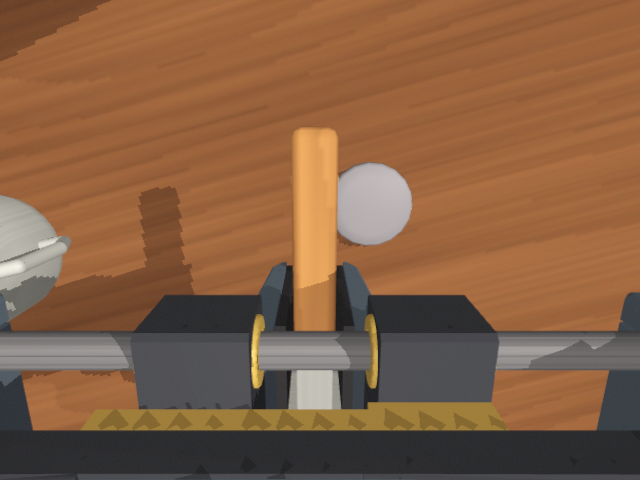

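View pics/s_f.png

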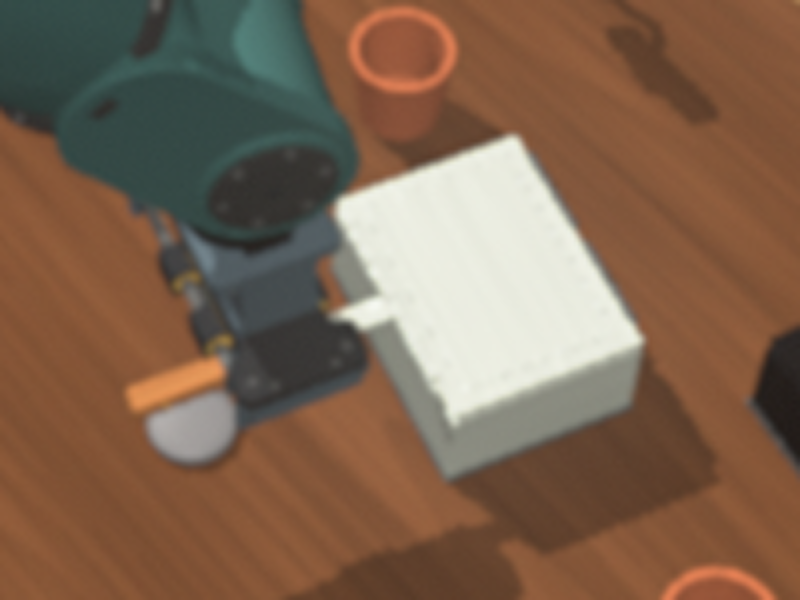

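View pics/t_f.png

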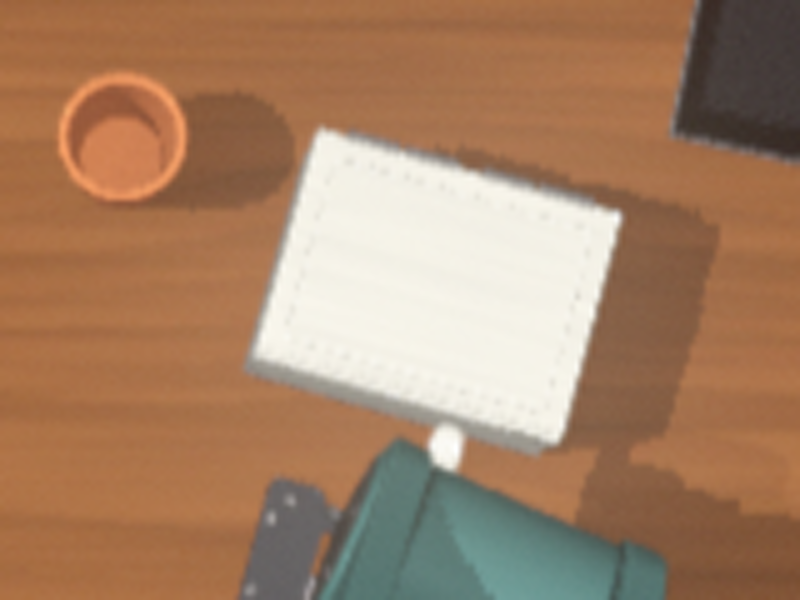

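```bash
python3 - <<'E'
from h import *
import pickle
T,S=pickle.load(open("cams.pkl","rb"));s,d=pickle.load(open("w_f.pkl","rb"))
M=tcp(s);print(M[:3,:3])
tip=M@np.array([0,.096,-.0038,1]);print("tip",tip[:3])
k=lambda uv,o,f:(uv-np.array(o)+.5)*f-.5
print("top crop",k(proj(T,tip[:3]),[300,180],5),"side crop",k(proj(S,tip[:3]),[260,230],4))
psi=-.263;p0=np.array([.5748,-.178,0]);A=np.array([np.cos(psi),np.sin(psi),0]);B=np.array([-A[1],A[0],0])
q=tip[:3]-p0;print("tip in tin",q@A,q@B,q[2])
for z in(.070,.081):
  for y in(.086,-.086):
    P=p0-A*.065+B*y+[0,0,z];print("front corner",y,z,k(proj(T,P),[300,180],5),k(proj(S,P),[260,230],4))
E
```

```text
[[ 0.2608  0.9654 -0.0059]
 [ 0.9654 -0.2608  0.0008]
 [-0.0008 -0.0059 -1.    ]]
tip [ 0.4932 -0.1776  0.1214]
top crop [[451.5884 429.4782]] side crop [[389.6791 304.9687]]
tip in tin -0.07888733385750939 -0.020840975889205096 0.12136453502332857
front corner 0.086 0.07 [[256.5409 359.8748]] [[334.1648 211.3791]]
front corner -0.086 0.07 [[560.1307 445.208 ]] [[453.9682 425.8984]]
front corner 0.086 0.081 [[257.7694 357.6475]] [[334.4901 201.7285]]
front corner -0.086 0.081 [[563.9537 443.6949]] [[455.0282 416.8723]]
```

Emit:
{"fn": "apply_moves", "kwargs": {
  "plan": [
    {"x": 0,"y": 0,"z": 40,"wx": -0.006,"wy": 0,"wz": 0,"hand": 1},
    {"x": 0,"y": 0,"z": 48,"wx": -0.006,"wy": 0,"wz": 0,"hand": 1},
    {"x": 0,"y": 0,"z": 48,"wx": -0.006,"wy": 0,"wz": 0,"hand": 1},
    {"x": 0,"y": 0,"z": 48,"wx": -0.006,"wy": 0,"wz": 0,"hand": 1}
  ]
}}

```text
time_s: 5.7
eef_pos: [0.4018, -0.153, 0.0721]
tcp_rot: [2.49, 1.91, 0.001]
contact_force: [-0.8, 0.0, -0.8]
gripper_width: 0.0172
```

```bash
cat > tip.py <<'E'
from h import *
from cell import manip
import sys
s=manip.get_state();M=tcp(s);tip=(M@np.array([0,.096,-.0038,1]))[:3]
psi=-.263;p0=np.array([.5748,-.178,0]);A=np.array([np.cos(psi),np.sin(psi),0]);B=np.array([-A[1],A[0],0])
q=tip-p0;print("tip in tin",q@A,q@B,q[2],"R",M[:3,:3].round(4).tolist(),"J",s["joint_positions"],"F",s["contact_force"],s["gripper_width"])
S=manip.snapshot("side");T=manip.snapshot("top")
crop(S["color"],290,230,160,120,5,f"pics/s_{sys.argv[1]}.png")
crop(T["color"],340,220,80,60,8,f"pics/t_{sys.argv[1]}.png")
E
python3 tip.py g
```

```text
tip in tin -0.07759689807930521 -0.02077154452213737 0.07620751969307428 R [[0.2592, 0.9658, 0.0028], [0.9658, -0.2592, -0.0022], [-0.0014, 0.0033, -1.0]] J [-0.4176  0.2058  2.3185 -0.0015  0.6138 -1.7249] F [-0.8165  0.0435 -0.7546] 0.017203495656524966
```

View pics/s_g.png

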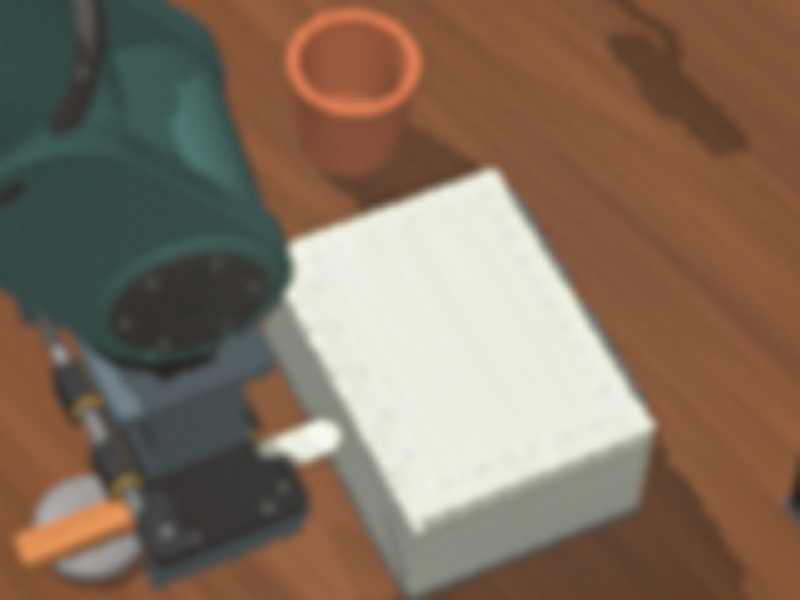

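View pics/t_g.png

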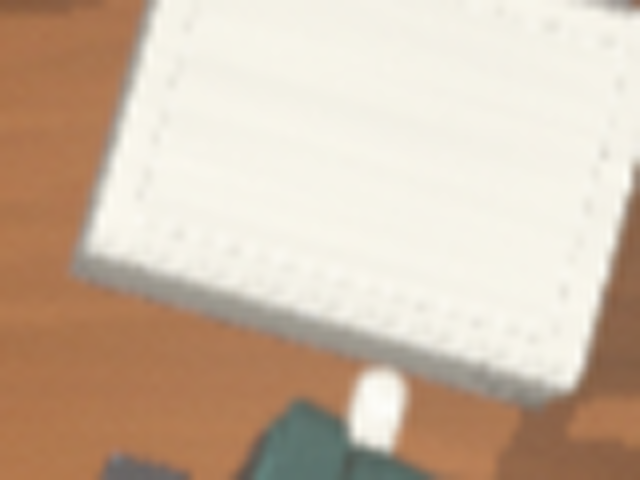

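Emit:
{"fn": "apply_moves", "kwargs": {
  "plan": [
    {"x": 0,"y": 0,"z": 2.5,"wx": 0.003,"wy": 0,"wz": 0,"hand": 1},
    {"x": 0,"y": 4,"z": 2.5,"wx": 0.003,"wy": 0,"wz": 0,"hand": 1},
    {"x": 0,"y": 8,"z": 2.5,"wx": 0.003,"wy": 0,"wz": 0,"hand": 1},
    {"x": 0,"y": 8,"z": 2.5,"wx": 0.003,"wy": 0,"wz": 0,"hand": 1}
  ]
}}

```text
time_s: 6.3
eef_pos: [0.4092, -0.1553, 0.0688]
tcp_rot: [2.493, 1.911, -0.002]
contact_force: [-0.8, 0.6, -0.7]
gripper_width: 0.0174
```

```bash
python3 tip.py h
```

```text
tip in tin -0.06976979214362246 -0.021069930304432265 0.07253183719987964 R [[0.2598, 0.9657, -0.0008], [0.9657, -0.2598, -0.0011], [-0.0013, -0.0004, -1.0]] J [-0.4151  0.2253  2.3022 -0.0023  0.6143 -1.7212] F [-0.7687  0.6152 -0.7415] 0.017366448070292407
```

View pics/s_h.png

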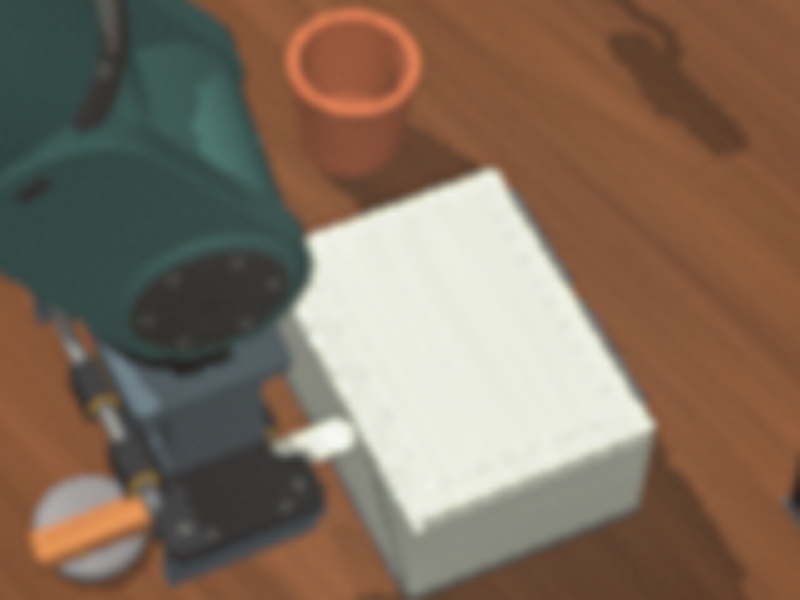

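Emit:
{"fn": "apply_moves", "kwargs": {
  "plan": [
    {"x": 0,"y": 0,"z": -1.2,"wx": 0,"wy": 0,"wz": 0,"hand": 1},
    {"x": 0,"y": 5,"z": -1.2,"wx": 0,"wy": 0,"wz": 0,"hand": 1},
    {"x": 0,"y": 10,"z": -1.2,"wx": 0,"wy": 0,"wz": 0,"hand": 1},
    {"x": 0,"y": 13,"z": -1.2,"wx": 0,"wy": 0,"wz": 0,"hand": 1},
    {"x": 0,"y": 13,"z": -1.2,"wx": 0,"wy": 0,"wz": 0,"hand": 1}
  ]
}}

```text
time_s: 7.02
eef_pos: [0.4216, -0.1586, 0.0699]
tcp_rot: [2.493, 1.911, -0.002]
contact_force: [-0.4, -0.7, -1.5]
gripper_width: 0.017
```

```bash
python3 tip.py i
```

```text
tip in tin -0.0569771186479478 -0.02102088676841632 0.07361634304897287 R [[0.2597, 0.9657, -0.001], [0.9657, -0.2597, -0.001], [-0.0013, -0.0007, -1.0]] J [-0.4107  0.2401  2.278  -0.0023  0.624  -1.7169] F [-0.3895 -0.7231 -1.4701] 0.016992790093142852
```

View pics/s_i.png

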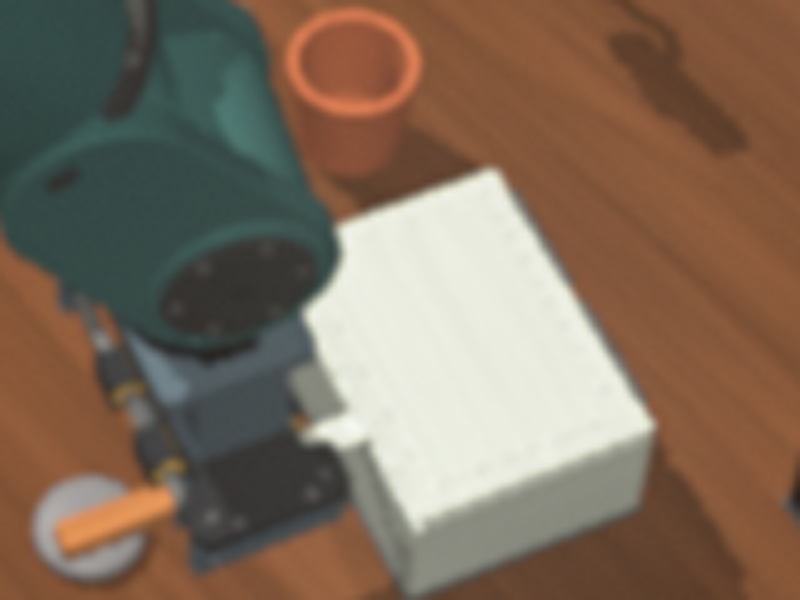

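View pics/t_i.png

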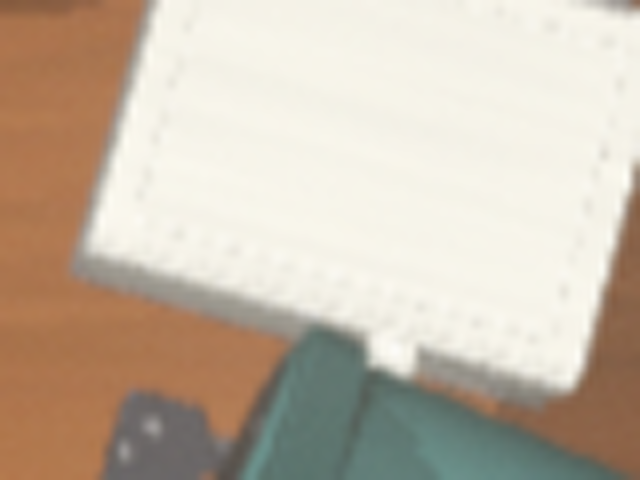

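The blade is in the gap, about 8 to 10 mm deep at z=73.6 mm with no contact force. Next I prise along the lid's arc.

Emit:
{"fn": "apply_moves", "kwargs": {
  "plan": [
    {"x": 0,"y": 0,"z": -5,"wx": 0,"wy": 0,"wz": 0,"hand": 1},
    {"x": 0,"y": 1.5,"z": -15,"wx": 0,"wy": 0,"wz": 0,"hand": 1},
    {"x": 0,"y": 7,"z": -33,"wx": 0,"wy": 0,"wz": 0,"hand": 1},
    {"x": 0,"y": 14,"z": -49,"wx": 0,"wy": 0,"wz": 0,"hand": 1},
    {"x": 0,"y": 24,"z": -63,"wx": 0,"wy": 0,"wz": 0,"hand": 1},
    {"x": 0,"y": 36,"z": -76,"wx": 0,"wy": 0,"wz": 0,"hand": 1}
  ]
}}

```text
time_s: 7.88
eef_pos: [0.4568, -0.1679, 0.1469]
tcp_rot: [2.493, 1.911, -0.002]
contact_force: [-1.2, 0.0, -1.5]
gripper_width: 0.018
```

```bash
python3 tip.py j
```

```text
tip in tin -0.02056894023306691 -0.020900104156207296 0.1506613606723759 R [[0.2598, 0.9657, -0.0008], [0.9657, -0.2598, -0.0011], [-0.0013, -0.0005, -1.0]] J [-0.3994  0.1434  2.1912 -0.0018  0.8074 -1.7061] F [-1.1679  0.0404 -1.5044] 0.017968618539132723
```

View pics/s_j.png

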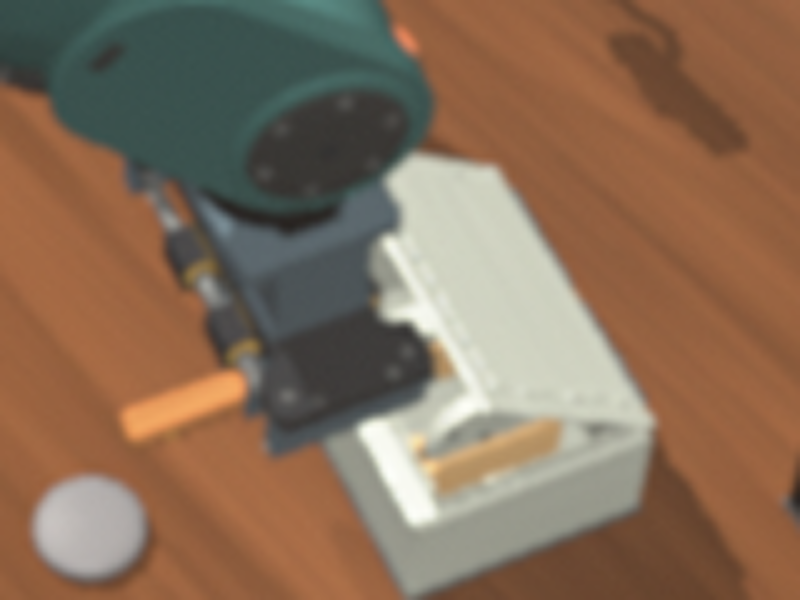

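Emit:
{"fn": "apply_moves", "kwargs": {
  "plan": [
    {"x": 0,"y": 8,"z": -8,"wx": 0,"wy": 0,"wz": 0,"hand": 1},
    {"x": 0,"y": 17,"z": -14,"wx": 0,"wy": 0,"wz": 0,"hand": 1},
    {"x": 0,"y": 36,"z": -25,"wx": 0,"wy": 0,"wz": 0,"hand": 1},
    {"x": 0,"y": 56,"z": -32,"wx": 0,"wy": 0,"wz": 0,"hand": 1},
    {"x": 0,"y": 78,"z": -35,"wx": 0,"wy": 0,"wz": 0,"hand": 1},
    {"x": 0,"y": 99,"z": -33,"wx": 0,"wy": 0,"wz": 0,"hand": 1},
    {"x": 0,"y": 120,"z": -28,"wx": 0,"wy": 0,"wz": 0,"hand": 1},
    {"x": 0,"y": 120,"z": -28,"wx": 0,"wy": 0,"wz": 0,"hand": 1}
  ]
}}

```text
time_s: 8.98
eef_pos: [0.5731, -0.1992, 0.1734]
tcp_rot: [2.493, 1.911, -0.002]
contact_force: [-0.5, -0.4, -1.1]
gripper_width: 0.0173
```

```bash
python3 tip.py k
```

```text
tip in tin 0.09985047263302609 -0.020838212094799885 0.17713604370814026 R [[0.2596, 0.9657, -0.0011], [0.9657, -0.2596, -0.0009], [-0.0012, -0.0008, -1.0]] J [-0.3723  0.2869  1.9466 -0.0016  0.9088 -1.6795] F [-0.5365 -0.4251 -1.0667] 0.017287489977096896
```

View pics/s_k.png

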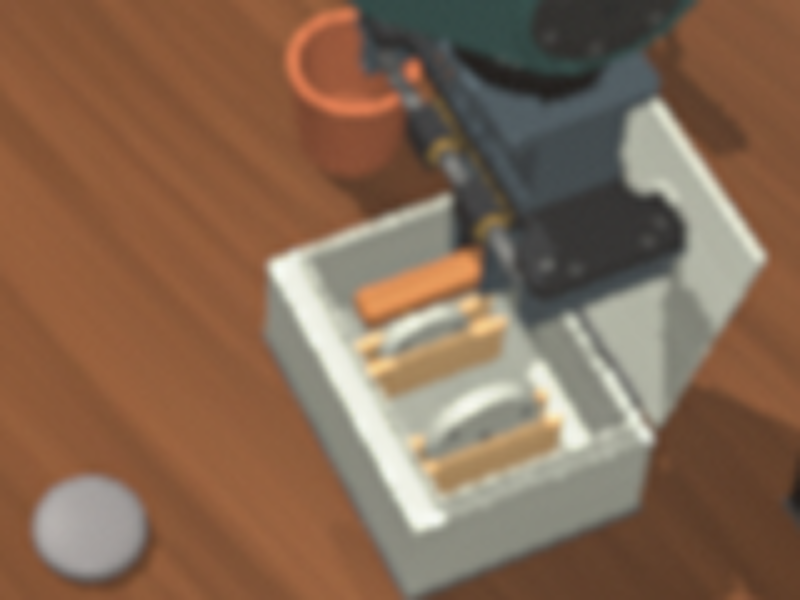

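Emit:
{"fn": "apply_moves", "kwargs": {
  "plan": [
    {"x": 0,"y": 5,"z": 2,"wx": 0,"wy": 0,"wz": 0,"hand": 1},
    {"x": 0,"y": 9,"z": 4,"wx": 0,"wy": 0,"wz": 0,"hand": 1},
    {"x": 0,"y": 9,"z": 4,"wx": 0,"wy": 0,"wz": 0,"hand": 1}
  ]
}}

```text
time_s: 9.45
eef_pos: [0.5809, -0.2013, 0.1697]
tcp_rot: [2.493, 1.911, -0.002]
contact_force: [0.1, 0.9, -0.6]
gripper_width: 0.0174
```

```bash
python3 - <<'E'
from h import *
from cell import manip
s=manip.get_state();print(s["contact_force"],s["eef_pos"])
rel(s,[.48,.148,.14],Rdown(.371+np.pi/2));rel(s,[.48,.148,.004],Rdown(.371+np.pi/2))
E
```

```text
[ 0.1083  0.8792 -0.6422] [ 0.5809 -0.2013  0.1697]
shift mm [ 311.1 -188.2   29.4] rot [-0.0011  0.0009 -0.6338] rows~ 5.8
shift mm [ 311.3 -188.1  165.4] rot [-0.0011  0.0009 -0.6338] rows~ 6.4
```

Emit:
{"fn": "apply_moves", "kwargs": {
  "plan": [
    {"x": 0,"y": -50,"z": -5,"wx": 0,"wy": 0,"wz": 0,"hand": 1},
    {"x": 40,"y": -90,"z": 0,"wx": 0,"wy": 0,"wz": -0.15,"hand": 1},
    {"x": 311,"y": -188,"z": 29,"wx": 0,"wy": 0,"wz": -0.634,"hand": 1},
    {"x": 311,"y": -188,"z": 29,"wx": 0,"wy": 0,"wz": -0.634,"hand": 1},
    {"x": 311,"y": -188,"z": 29,"wx": 0,"wy": 0,"wz": -0.634,"hand": 1},
    {"x": 311,"y": -188,"z": 29,"wx": 0,"wy": 0,"wz": -0.634,"hand": 1},
    {"x": 311,"y": -188,"z": 29,"wx": 0,"wy": 0,"wz": -0.634,"hand": 1},
    {"x": 311,"y": -188,"z": 29,"wx": 0,"wy": 0,"wz": -0.634,"hand": 1}
  ]
}}

```text
time_s: 10.45
eef_pos: [0.4795, 0.1499, 0.1404]
tcp_rot: [-1.769, -2.596, 0.002]
contact_force: [-0.0, -0.1, -0.2]
gripper_width: 0.0176
```

```bash
python3 look.py l; python3 - <<'E'
from h import *
from cell import manip
s=manip.get_state();print(s["contact_force"],s["eef_pos"])
rel(s,[.48,.148,.0042],Rdown(.371+np.pi/2))
S=manip.snapshot("side");T=manip.snapshot("top")
crop(S["color"],240,130,200,220,2.7,"pics/s_l.png")
crop(T["color"],220,180,220,130,3.6,"pics/t_l.png")
E
```

```text
10.45 [0.4795 0.1499 0.1404] [-1.7688 -2.5958  0.0022] [ 0.2569  0.1796  2.1631 -0.0009  0.8003 -1.6878] [-0.0093 -0.0511 -0.1922] 0.017576401872001914
[-0.0582 -0.3895 -1.6624] [0.4798 0.1486 0.1405]
shift mm [ -0.6   0.2 136.3] rot [-0.0015  0.0006  0.0025] rows~ 2.2
```

View pics/w_l.png

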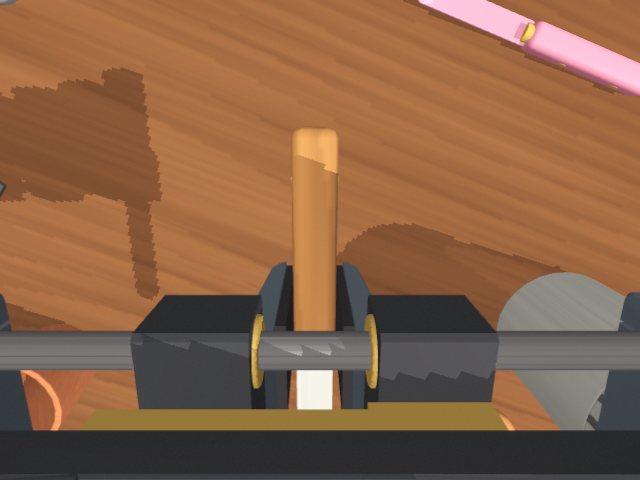

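View pics/s_l.png

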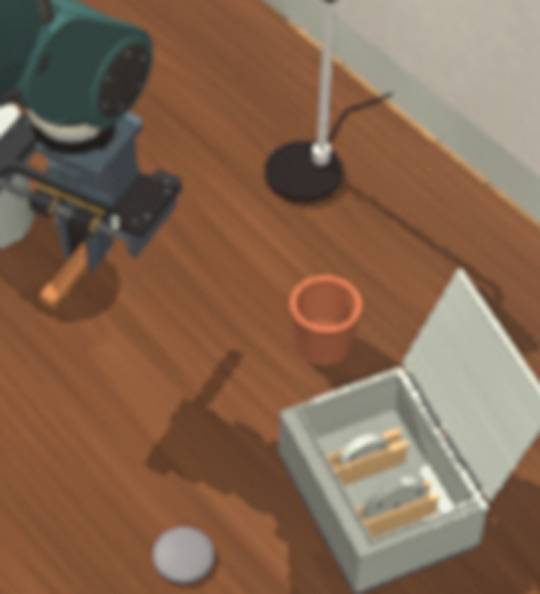

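View pics/t_l.png

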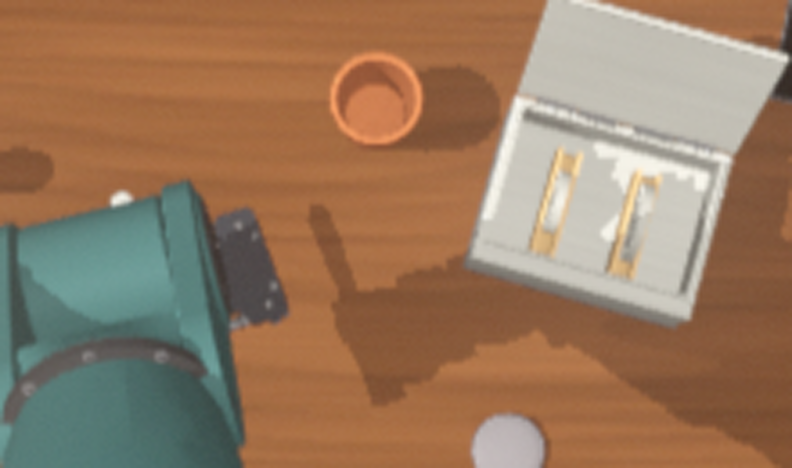

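Emit:
{"fn": "apply_moves", "kwargs": {
  "plan": [
    {"x": 0,"y": 0,"z": 60,"wx": 0,"wy": 0,"wz": 0,"hand": 1},
    {"x": 0,"y": 0,"z": 110,"wx": 0,"wy": 0,"wz": 0,"hand": 1},
    {"x": 0,"y": 0,"z": 128,"wx": 0,"wy": 0,"wz": 0,"hand": 1},
    {"x": 0,"y": 0,"z": 134,"wx": 0,"wy": 0,"wz": 0,"hand": 1},
    {"x": 0,"y": 0,"z": 135.5,"wx": 0,"wy": 0,"wz": 0,"hand": 1},
    {"x": 0,"y": 0,"z": 135.5,"wx": 0,"wy": 0,"wz": 0,"hand": 1}
  ]
}}

```text
time_s: 11.35
eef_pos: [0.4808, 0.1479, 0.0063]
tcp_rot: [1.773, 2.592, 0.0]
contact_force: [-0.1, -0.5, -0.8]
gripper_width: 0.0174
```

Emit:
{"fn": "apply_moves", "kwargs": {
  "plan": [
    {"x": 0,"y": 0,"z": 2,"wx": 0,"wy": 0,"wz": 0,"hand": 1},
    {"x": 0,"y": 0,"z": 2,"wx": 0,"wy": 0,"wz": 0,"hand": 1},
    {"x": 0,"y": 0,"z": 2,"wx": 0,"wy": 0,"wz": 0,"hand": 0.2},
    {"x": 0,"y": 0,"z": 2,"wx": 0,"wy": 0,"wz": 0,"hand": -1},
    {"x": 0,"y": 0,"z": 2,"wx": 0,"wy": 0,"wz": 0,"hand": -1},
    {"x": 0,"y": 0,"z": 2,"wx": 0,"wy": 0,"wz": 0,"hand": -1},
    {"x": 0,"y": 0,"z": 2,"wx": 0,"wy": 0,"wz": 0,"hand": -1},
    {"x": 0,"y": 0,"z": 2,"wx": 0,"wy": 0,"wz": 0,"hand": -1}
  ]
}}

```text
time_s: 12.35
eef_pos: [0.4798, 0.1477, 0.003]
tcp_rot: [-1.773, -2.593, 0.002]
contact_force: [0.5, -0.3, -0.5]
gripper_width: 0.0749
```

```bash
python3 look.py m
```

```text
12.35 [0.4798 0.1477 0.003 ] [-1.7732 -2.5929  0.0023] [ 0.2526  0.4433  2.1755 -0.0014  0.5241 -1.6882] [ 0.5261 -0.2521 -0.5153] 0.07494316393948391
```

View pics/w_m.png

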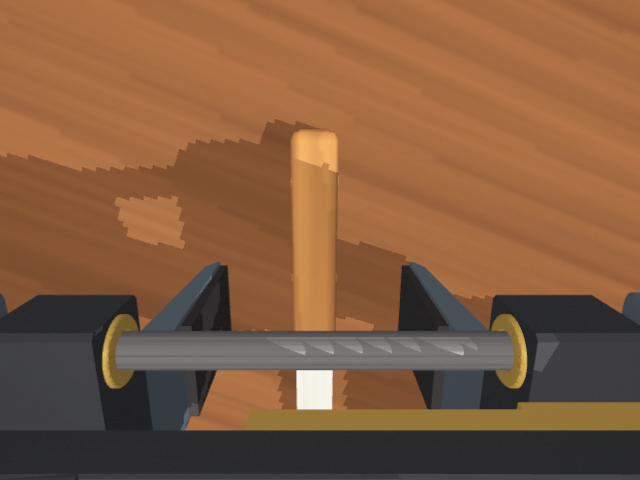

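```bash
cat >> h.py <<'E'
def Rpitch(yaw,p): # Rdown(yaw) then pitched forward (toward tool y) by p
    return Rdown(yaw)@R.from_rotvec([-p,0,0]).as_matrix()
E
python3 - <<'E'
from h import *
from cell import manip
s=manip.get_state()
print(Rpitch(np.pi/2,.6).round(2))
rel(s,[.60,.19,.33],Rpitch(np.pi/2,.6))
E
```

```text
[[ 0.    0.83  0.56]
 [ 1.   -0.   -0.  ]
 [ 0.    0.56 -0.83]]
shift mm [  -4.4  126.8 -327.2] rot [-0.5943 -0.1106  0.3602] rows~ 5.6
```

Emit:
{"fn": "apply_moves", "kwargs": {
  "plan": [
    {"x": 0,"y": 0,"z": -40,"wx": 0,"wy": 0,"wz": 0,"hand": -1},
    {"x": 0,"y": 0,"z": -100,"wx": 0,"wy": 0,"wz": 0,"hand": -1},
    {"x": -4,"y": 127,"z": -327,"wx": -0.594,"wy": -0.111,"wz": 0.36,"hand": -1},
    {"x": -4,"y": 127,"z": -327,"wx": -0.594,"wy": -0.111,"wz": 0.36,"hand": -1},
    {"x": -4,"y": 127,"z": -327,"wx": -0.594,"wy": -0.111,"wz": 0.36,"hand": -1},
    {"x": -4,"y": 127,"z": -327,"wx": -0.594,"wy": -0.111,"wz": 0.36,"hand": -1},
    {"x": -4,"y": 127,"z": -327,"wx": -0.594,"wy": -0.111,"wz": 0.36,"hand": -1},
    {"x": -4,"y": 127,"z": -327,"wx": -0.594,"wy": -0.111,"wz": 0.36,"hand": -1}
  ]
}}

```text
time_s: 13.4
eef_pos: [0.5998, 0.1904, 0.3296]
tcp_rot: [1.879, 1.881, 0.58]
contact_force: [-0.3, -0.2, 0.2]
gripper_width: 0.091
```

```bash
python3 look.py n
```

```text
13.4 [0.5998 0.1904 0.3296] [1.8787 1.8811 0.5797] [ 0.3538 -0.0534  2.106  -0.3815  0.5525 -0.9469] [-0.3007 -0.2201  0.1572] 0.0909717549976011
```

View pics/w_n.png

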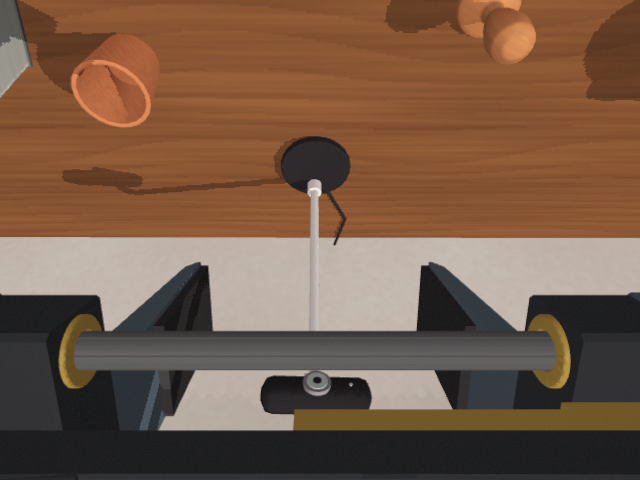

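```bash
python3 - <<'E'
from h import *
from cell import manip
s=manip.get_state()
rel(s,[.65,.19,.405],Rpitch(np.pi/2,.6))
E
```

```text
shift mm [ -0.2  84.9 -34.8] rot [-0.0027  0.0008  0.0013] rows~ 1.5
```

Emit:
{"fn": "apply_moves", "kwargs": {
  "plan": [
    {"x": 0,"y": 85,"z": -35,"wx": 0,"wy": 0,"wz": 0,"hand": -1},
    {"x": 0,"y": 85,"z": -35,"wx": 0,"wy": 0,"wz": 0,"hand": -1},
    {"x": 0,"y": 85,"z": -35,"wx": 0,"wy": 0,"wz": 0,"hand": -1},
    {"x": 0,"y": 85,"z": -35,"wx": 0,"wy": 0,"wz": 0,"hand": -1}
  ]
}}

```text
time_s: 13.95
eef_pos: [0.6493, 0.1899, 0.404]
tcp_rot: [1.881, 1.881, 0.577]
contact_force: [0.4, -0.7, 0.1]
gripper_width: 0.0913
```

```bash
python3 look.py o; python3 - <<'E'
from h import *
a=cv2.imread("pics/w_o.png")[:,:,::-1];crop(a,230,200,180,130,4.4,"pics/o_c.png")
a=cv2.imread("pics/w_n.png")[:,:,::-1];crop(a,240,340,160,100,5,"pics/n_c.png")
E
```

```text
13.95 [0.6493 0.1899 0.404 ] [1.8807 1.8814 0.5766] [ 0.3211 -0.0396  1.9535 -0.2892  0.6765 -1.0751] [ 0.4014 -0.7467  0.1165] 0.09134408839731296
```

View pics/w_o.png

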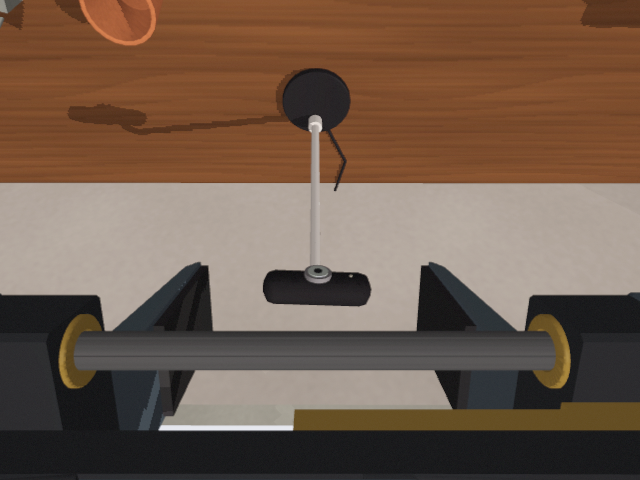

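View pics/n_c.png

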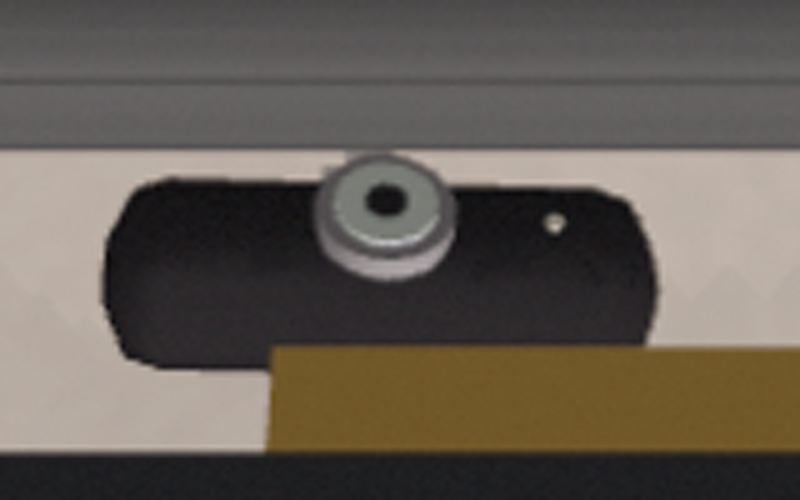

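View pics/o_c.png

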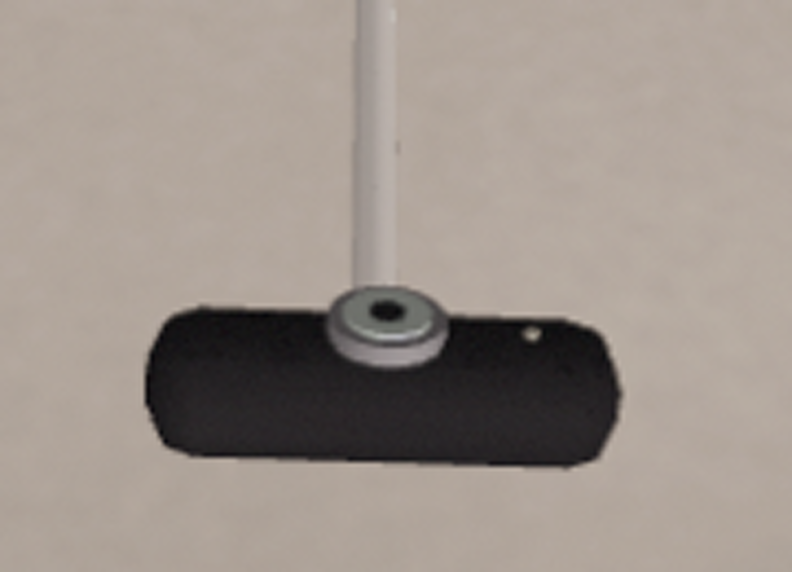

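```bash
cat > lens.py <<'E'
from h import *
import pickle
from scipy.optimize import least_squares
obs=[]
for n,box in (("n",(295,365,340,402)),("o",(295,260,340,288))):
    s,d=pickle.load(open(f"w_{n}.pkl","rb"));E=wristE(s,d)
    x0,y0,x1,y1=box;K=8
    c=cv2.resize(d["color"][y0:y1,x0:x1],None,fx=K,fy=K,interpolation=cv2.INTER_CUBIC).astype(int)
    m=((c[...,1]-c[...,0]>2)&(c.sum(2)>200)).astype(np.uint8)
    nl,lab,st,_=cv2.connectedComponentsWithStats(m);k=1+np.argmax(st[1:,4])
    cs=max(cv2.findContours((lab==k).astype(np.uint8),cv2.RETR_EXTERNAL,cv2.CHAIN_APPROX_NONE)[0],key=cv2.contourArea)
    el=cv2.fitEllipse(cv2.convexHull(cs));print(n,el,el[1][0]/el[1][1])
    vis=c.astype(np.uint8)[:,:,::-1].copy();cv2.ellipse(vis,el,(0,0,255),1);cv2.imwrite(f"pics/el_{n}.png",vis)
    t=np.linspace(0,2*np.pi,40,endpoint=False);a=np.radians(el[2])
    pts=np.array(el[0])+np.c_[np.cos(t)*el[1][0]/2,np.sin(t)*el[1][1]/2]@np.array([[np.cos(a),np.sin(a)],[-np.sin(a),np.cos(a)]])
    pts=(pts+.5)/K-.5+[x0,y0]
    obs.append((d,E,pts))
def circ(p):
    t=np.linspace(0,2*np.pi,200,endpoint=False)
    psi,th=p[3],p[4]  # lens x axis = away: look=-x ; x=(cos psi cos th, sin psi cos th, sin th)
    y=np.array([-np.sin(psi),np.cos(psi),0]);z=np.array([-np.cos(psi)*np.sin(th),-np.sin(psi)*np.sin(th),np.cos(th)])
    return p[:3]+p[5]*(np.outer(np.cos(t),y)+np.outer(np.sin(t),z))
from scipy.spatial import cKDTree
def f(p):
    r=[]
    for d,E,pts in obs:
        q=proj(d,circ(p),E)
        e=cv2.fitEllipse(q.astype(np.float32).reshape(-1,1,2)); qc=q.mean(0)
        # signed radial residual
        a=np.arctan2(*(q-qc).T[::-1]);o=np.argsort(a);rr=np.hypot(*(q-qc).T)
        ap=np.arctan2(*(pts-qc).T[::-1]);rp=np.hypot(*(pts-qc).T)
        r.append(rp-np.interp(ap,a[o],rr[o],period=2*np.pi))
    return np.concatenate(r)
r=least_squares(f,[.778,.191,.30,0,.44,.01],x_scale=[.01,.01,.01,.1,.1,.001])
print(r.x,"rms",np.sqrt(np.mean(r.fun**2)))
pickle.dump(r.x,open("lens.pkl","wb"))
J=r.jac;print("sig",np.sqrt(np.diag(np.linalg.inv(J.T@J)))*.3*3)
for d,E,pts in obs: print("cam",E[:3,3])
# pupils
E
python3 lens.py
```

```text
n ((163.17315673828125, 153.0688018798828), (64.9361801147461, 118.40274047851562), 92.31689453125) 0.548434773150617
o ((180.01414489746094, 119.30452728271484), (28.51551628112793, 93.21292114257812), 81.83550262451172) 0.30591806298518104
[0.7892 0.1909 0.2934 0.16   0.3902 0.0057] rms 1.3100111026246621
sig [0.001  0.0002 0.0005 0.0428 0.0607 0.0002]
cam [0.4397 0.1893 0.4272]
cam [0.4894 0.1891 0.502 ]
```

Segmentation looks off, so I'll view the enlarged crops.

```bash
python3 - <<'E'
import pickle,cv2,numpy as np
from h import *
A=[]
for n,box in (("n",(290,360,345,405)),("o",(290,258,345,290))):
    s,d=pickle.load(open(f"w_{n}.pkl","rb"))
    x0,y0,x1,y1=box;c=cv2.resize(d["color"][y0:y1,x0:x1],None,fx=14,fy=14,interpolation=cv2.INTER_NEAREST)
    for v in range(x0,x1,5): cv2.putText(c,str(v),((v-x0)*14,10),0,.35,(255,255,0))
    for v in range(y0,y1,5): cv2.putText(c,str(v),(0,(v-y0)*14+10),0,.35,(255,255,0))
    cv2.imwrite(f"pics/z_{n}.png",c[:,:,::-1])
s,d=pickle.load(open("w_n.pkl","rb"));print(d["color"][370:396,317].tolist())
E
```

```text
[[105, 100, 99], [86, 82, 81], [99, 96, 94], [119, 120, 116], [123, 124, 120], [121, 123, 118], [102, 105, 100], [45, 45, 43], [20, 17, 19], [21, 22, 20], [25, 23, 25], [24, 21, 24], [22, 23, 23], [82, 84, 81], [113, 116, 111], [122, 124, 119], [122, 124, 118], [120, 123, 117], [181, 182, 183], [114, 111, 113], [82, 78, 79], [82, 78, 79], [160, 153, 154], [167, 160, 161], [167, 159, 161], [140, 134, 135]]
```

View pics/z_n.png

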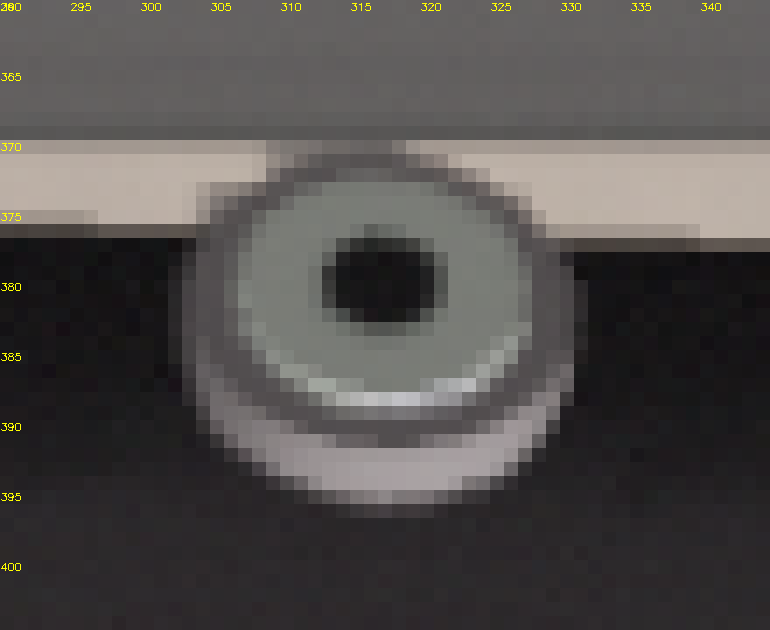

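View pics/z_o.png

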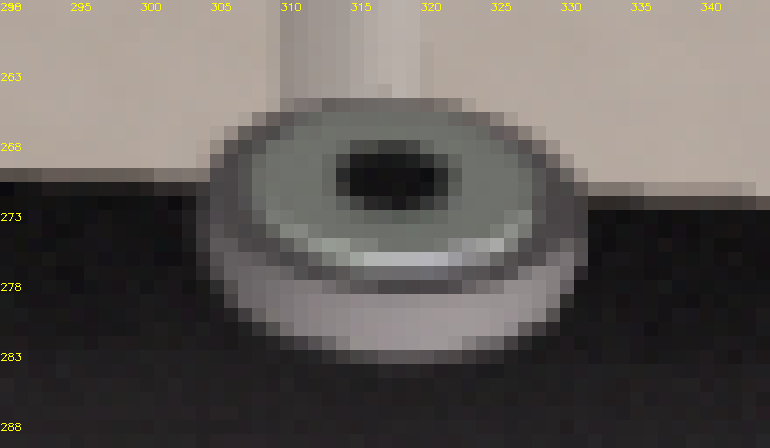

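Emit:
{"fn": "apply_moves", "kwargs": {
  "plan": [
    {"x": 0,"y": 67,"z": 26,"wx": 0,"wy": 0,"wz": 0,"hand": -1},
    {"x": 0,"y": 67,"z": 26,"wx": 0,"wy": 0,"wz": 0,"hand": -1},
    {"x": 0,"y": 67,"z": 26,"wx": 0,"wy": 0,"wz": 0,"hand": -1},
    {"x": 0,"y": 67,"z": 26,"wx": 0,"wy": 0,"wz": 0,"hand": -1}
  ]
}}

```text
time_s: 14.5
eef_pos: [0.7192, 0.1905, 0.4221]
tcp_rot: [1.879, 1.881, 0.579]
contact_force: [-0.1, -0.4, -1.3]
gripper_width: 0.091
```

```bash
python3 look.py p; python3 - <<'E'
from h import *
a=cv2.imread("pics/w_p.png")[:,:,::-1];crop(a,230,130,180,130,4.4,"pics/p_c.png")
E
```

```text
14.5 [0.7192 0.1905 0.4221] [1.8794 1.8806 0.5792] [ 0.285   0.0653  1.8154 -0.2501  0.6971 -1.1406] [-0.0861 -0.3744 -1.3236] 0.09101463184491458
```

View pics/p_c.png

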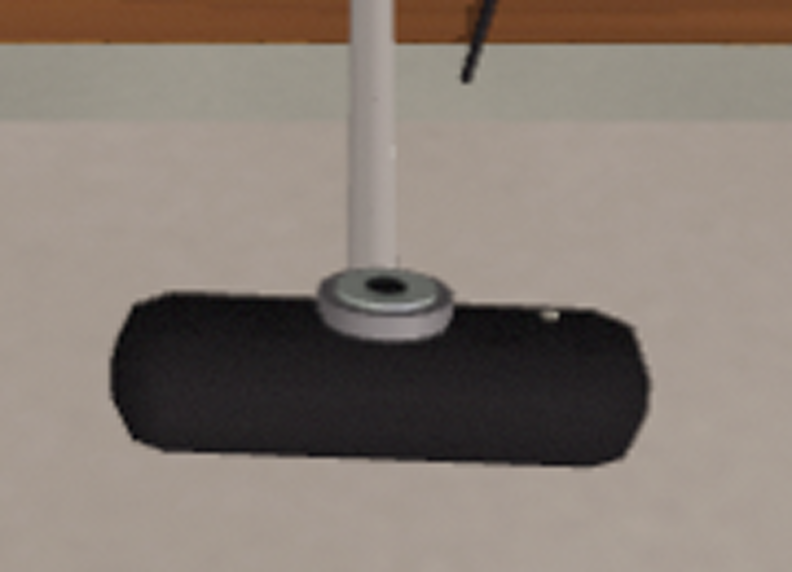

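```bash
python3 - <<'E'
import pickle
from h import *
s,d=pickle.load(open("w_p.pkl","rb"))
x0,y0,x1,y1=295,185,340,213
c=cv2.resize(d["color"][y0:y1,x0:x1],None,fx=17,fy=17,interpolation=cv2.INTER_NEAREST)
for v in range(x0,x1,5): cv2.putText(c,str(v),((v-x0)*17,10),0,.35,(255,255,0))
for v in range(y0,y1,5): cv2.putText(c,str(v),(0,(v-y0)*17+10),0,.35,(255,255,0))
cv2.imwrite("pics/z_p.png",c[:,:,::-1])
# head edges slope per view: per column dark/bright transitions
from scipy.optimize import brentq
for n,rows,lens in (("n",(371,400),(.778,.191,.3)),("o",(262,312),(.778,.191,.3)),("p",(185,245),(.778,.191,.3))):
    s,d=pickle.load(open(f"w_{n}.pkl","rb"));E=wristE(s,d);g=cv2.cvtColor(d["color"],cv2.COLOR_RGB2GRAY).astype(float)
    cols=[u for u in range(272,362) if not 298<u<338];T=[];B=[]
    for u in cols:
        col=g[rows[0]:rows[1],u];dk=np.where(col<90)[0]
        def sub(i,j):return rows[0]+i+(90-col[i])/(col[j]-col[i])*(j-i)
        a=dk[0];T.append(sub(a-1,a) if a>0 else np.nan)
        b=dk[-1];B.append(sub(b,b+1) if b<len(col)-1 else np.nan)
    for nm,y in(("front edge",T),("rear edge",B)):
        y=np.array(y);ok=np.isfinite(y)
        if ok.sum()<30: continue
        k=np.polyfit(np.array(cols)[ok],y[ok],1);res=np.std(y[ok]-np.polyval(k,np.array(cols)[ok]))
        um=316;vm=np.polyval(k,um)
        def sl(ps):
            P=onz(d,[[um,vm]],.30,E)[0];v=np.array([-np.sin(ps),np.cos(ps),0]);q=proj(d,[P-v*.03,P+v*.03],E);return (q[1,1]-q[0,1])/(q[1,0]-q[0,0])-k[0]
        print(n,nm,"slope",k[0],"res",res,"yaw",brentq(sl,-.5,.5))
E
```

```text
n front edge slope 0.024579050951079845 res 0.1810169581930316 yaw -0.0589655477606395
o front edge slope 0.03457737490754804 res 0.24469870952930955 yaw -0.05610589328683087
o rear edge slope 0.029442393546217246 res 0.15932671457971237 yaw -0.0528328046455169
p front edge slope 0.045385528763934375 res 0.4607685132357318 yaw -0.06122326998185055
p rear edge slope 0.037840347745709914 res 0.08931861350140469 yaw -0.05592317042999076
```

View pics/z_p.png

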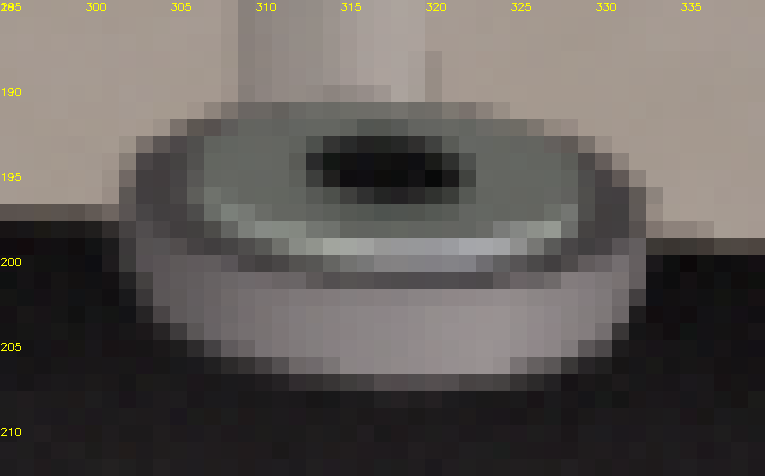

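```bash
cat > lens2.py <<'E'
from h import *
import pickle
from scipy.optimize import least_squares
psi=-.056
cfg={"n":(317,380,391.5,None),"o":(317,270,278.4,264.6),"p":(317,194,201.5,None)}
obs={}
for n,(u,v,yb,yt) in cfg.items():
    s,d=pickle.load(open(f"w_{n}.pkl","rb"));E=wristE(s,d);g=cv2.cvtColor(d["color"],cv2.COLOR_RGB2GRAY).astype(float)
    # pupil: area moments by darkness weight
    w=14
    def cross(prof,c,th):
        i=c
        while prof[i]<th:i-=1
        a=i+(th-prof[i])/(prof[i+1]-prof[i])
        j=c
        while prof[j]<th:j+=1
        b=j-1+(th-prof[j-1])/(prof[j]-prof[j-1]);return a,b
    bg=np.median(np.r_[g[v,u-8:u-5],g[v,u+7:u+10]]);th=(bg+20)/2
    hx=max((cross(g[r],u,th) for r in (v-1,v,v+1)),key=lambda t:t[1]-t[0]);hy=max((cross(g[:,c],v,th) for c in(u-1,u,u+1)),key=lambda t:t[1]-t[0])
    # outer ends: head black vs rim on rows below centre
    k={"n":383,"o":273,"p":199}[n];row=g[k-1:k+4].mean(0)
    def edge(r,rng,th):
        for i in rng:
            if g[r,i]<th<=g[r,i+(1 if rng.step>0 else -1)]:
                st=1 if rng.step>0 else -1;return i+st*(th-g[r,i])/(g[r,i+st]-g[r,i])
    L=min(edge(r,range(290,316,1),45) for r in range(k,k+4) );Rr=max(edge(r,range(345,320,-1),45) for r in range(k,k+4))
    print(n,"pupil",hx,hy,"ends",L,Rr)
    obs[n]=(d,E,hx,hy,L,Rr,yb,yt)
t=np.linspace(0,2*np.pi,400,endpoint=False)
def f(p):
    c=p[:3];th,Ro,rp,h=p[3:7]
    x=np.array([np.cos(psi)*np.cos(th),np.sin(psi)*np.cos(th),np.sin(th)]);y=np.array([-np.sin(psi),np.cos(psi),0]);z=np.cross(x,y)
    ring=np.outer(np.cos(t),y)+np.outer(np.sin(t),z);r=[]
    for n,(d,E,hx,hy,L,Rr,yb,yt) in obs.items():
        q=proj(d,c+h*x+Ro*ring,E);m=proj(d,c+rp*ring,E)   # c = lens front (pupil), rim h behind
        r+=[q[:,0].min()-L,q[:,0].max()-Rr,q[:,1].max()-yb]+([q[:,1].min()-yt] if yt else [])
        r+=[m[:,0].min()-hx[0],m[:,0].max()-hx[1],m[:,1].min()-hy[0],m[:,1].max()-hy[1]]
    return np.array(r)
r=least_squares(f,[.778,.191,.3,.37,.01,.003,.001],x_scale=[.01,.01,.01,.1,.01,.01,.01])
print(r.x);print(r.fun.round(2))
J=r.jac;print("sig",np.sqrt(np.diag(np.linalg.inv(J.T@J))*np.mean(r.fun**2)*len(r.fun)/(len(r.fun)-7)))
pickle.dump((r.x,psi),open("lens2.pkl","wb"))
E
python3 lens2.py
```

```text
n pupil (np.float64(312.6625), np.float64(320.796875)) (np.float64(376.38425925925924), np.float64(382.78389830508473)) ends 302.1290322580645 330.9032258064516
o pupil (np.float64(313.58620689655174), np.float64(321.5813953488372)) (np.float64(267.88461538461536), np.float64(272.6461538461538)) ends 303.51612903225805 331.55737704918033Traceback (most recent call last):
  File "lens2.py", line 26, in <module>
    L=min(edge(r,range(290,316,1),45) for r in range(k,k+4) );Rr=max(edge(r,range(345,320,-1),45) for r in range(k,k+4))
                                                                 ~~~^^^^^^^^^^^^^^^^^^^^^^^^^^^^^^^^^^^^^^^^^^^^^^^^^^^^
TypeError: '>' not supported between instances of 'float' and 'NoneType'
```

```bash
sed -i 's/"p":199}/"p":201}/' lens2.py; python3 lens2.py
```

```text
n pupil (np.float64(312.6625), np.float64(320.796875)) (np.float64(376.38425925925924), np.float64(382.78389830508473)) ends 302.1290322580645 330.9032258064516
o pupil (np.float64(313.58620689655174), np.float64(321.5813953488372)) (np.float64(267.88461538461536), np.float64(272.6461538461538)) ends 303.51612903225805 331.55737704918033
p pupil (np.float64(313.0083333333333), np.float64(321.8719512195122)) (np.float64(192.485), np.float64(196.53977272727272)) ends 302.3225806451613 332.64102564102564
[0.7758 0.1919 0.2953 0.4086 0.0115 0.0034 0.001 ]
[ 0.42 -0.11 -0.03 -0.09  0.12  0.11 -0.03  0.35 -0.25  0.16 -0.25  0.02
  0.14  0.25 -0.33 -0.6   0.21  0.08 -0.24  0.1   0.39 -0.38]
sig [0.0004 0.0001 0.0003 0.015  0.0001 0.0001 0.0002]
```

```bash
python3 - <<'E'
from h import *
import pickle
from cell import manip
s=manip.get_state()
psi=-.263;p0=np.array([.5748,-.178,0]);A=np.array([np.cos(psi),np.sin(psi),0]);B=np.array([-A[1],A[0],0])
g=p0+A*.0+B*-.032;print(g)
rel(s,g+[0,0,.21],Rdown(psi+np.pi/2))
T,_=pickle.load(open("cams.pkl","rb"))
for n,uv in(("o",[316.5,99]),("p",None)):
    if uv is None: continue
    s,d=pickle.load(open(f"w_{n}.pkl","rb"));print("base via wrist",onz(d,[uv],.004,wristE(s,d)))
E
```

```text
[ 0.5665 -0.2089  0.    ]
shift mm [-399.2 -246.3   89.5] rot [ 0.5955 -0.0782  0.2557] rows~ 7.6
base via wrist [[0.7941 0.1916 0.004 ]]
```

Emit:
{"fn": "apply_moves", "kwargs": {
  "plan": [
    {"x": -399,"y": -246,"z": 90,"wx": 0.595,"wy": -0.078,"wz": 0.256,"hand": 0.2},
    {"x": -399,"y": -246,"z": 90,"wx": 0.595,"wy": -0.078,"wz": 0.256,"hand": 0.2},
    {"x": -399,"y": -246,"z": 90,"wx": 0.595,"wy": -0.078,"wz": 0.256,"hand": 0.2},
    {"x": -399,"y": -246,"z": 90,"wx": 0.595,"wy": -0.078,"wz": 0.256,"hand": 0.2},
    {"x": -399,"y": -246,"z": 90,"wx": 0.595,"wy": -0.078,"wz": 0.256,"hand": 0.2},
    {"x": -399,"y": -246,"z": 90,"wx": 0.595,"wy": -0.078,"wz": 0.256,"hand": 0.2},
    {"x": -399,"y": -246,"z": 90,"wx": 0.595,"wy": -0.078,"wz": 0.256,"hand": 0.2},
    {"x": -399,"y": -246,"z": 90,"wx": 0.595,"wy": -0.078,"wz": 0.256,"hand": 0.2}
  ]
}}

```text
time_s: 15.55
eef_pos: [0.5661, -0.2099, 0.209]
tcp_rot: [-2.495, -1.909, -0.001]
contact_force: [0.8, 0.3, 0.2]
gripper_width: 0.0368
```

Emit:
{"fn": "apply_moves", "kwargs": {
  "plan": [
    {"x": 0,"y": 0,"z": 0,"wx": 0,"wy": 0,"wz": 0,"hand": 0.2},
    {"x": 0,"y": 0,"z": 0,"wx": 0,"wy": 0,"wz": 0,"hand": 0.2}
  ]
}}

```text
time_s: 15.8
eef_pos: [0.5682, -0.2081, 0.2106]
tcp_rot: [2.493, 1.91, 0.003]
contact_force: [-0.6, 0.1, 0.1]
gripper_width: 0.0364
```

```bash
python3 look.py q; python3 - <<'E'
from h import *
from cell import manip
S=manip.snapshot("side");T=manip.snapshot("top")
crop(S["color"],220,80,230,280,2,"pics/s_q.png")
E
```

```text
15.8 [ 0.5682 -0.2081  0.2106] [2.4934 1.9096 0.0028] [-0.3901  0.2355  1.9336  0.0013  0.9709 -1.698 ] [-0.6245  0.0698  0.0601] 0.03637538777599692
```

View pics/w_q.png

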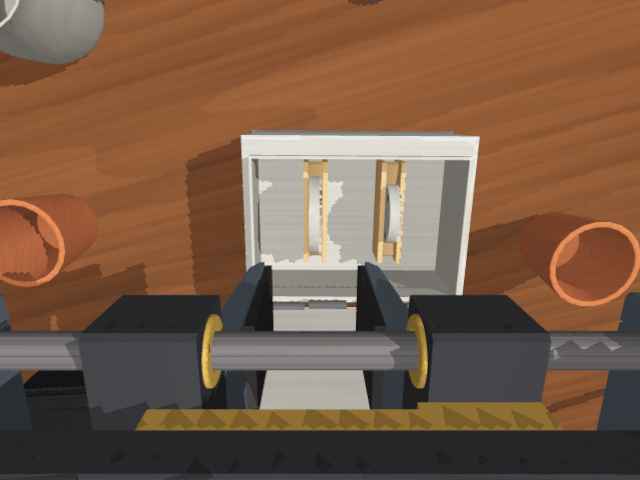

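View pics/s_q.png

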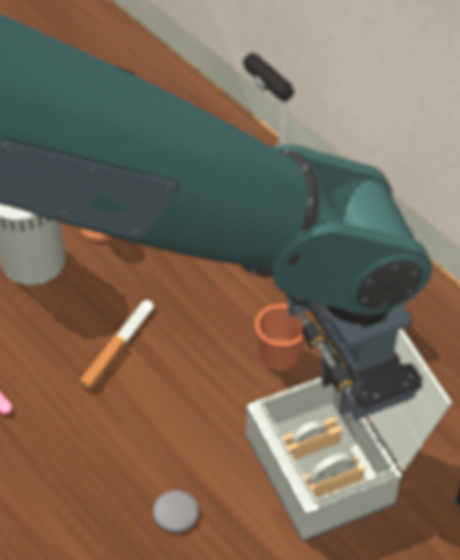

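```bash
python3 - <<'E'
from h import *
import pickle
s,d=pickle.load(open("w_q.pkl","rb"));E=wristE(s,d)
psi=-.263;p0=np.array([.5748,-.178,0]);A=np.array([np.cos(psi),np.sin(psi),0]);B=np.array([-A[1],A[0],0])
tin=lambda x,y,z:p0+A*x+B*y+[0,0,z]
for nm,q in(("shoulder front R(-y)",(-.065,-.086,.07)),("shoulder front L",(-.065,.086,.07)),("neck front R",(-.051,-.08,.078)),("neck in FR",(-.049,-.078,.078)),("neck in FL",(-.049,.078,.078)),("neck in BL",(.057,.078,.078)),("neck in BR",(.057,-.078,.078))):
    print(nm,proj(d,tin(*q),E)[0].round(1))
for x in(0,.004):
  for y,r,zc in((-.032,.032,.041),(.032,.025,.033)):
    t=np.linspace(0,np.pi,50);P=np.array([tin(x+r*np.cos(a),y+dy,zc+r*np.sin(a)) for a in t for dy in(-.005,.005)]);P=P[P[:,2]>.037]
    q=proj(d,P,E);print(x,y,"rows",q[:,1].min().round(1),q[:,1].max().round(1),"top px",proj(d,[tin(x,y-.005,zc+r),tin(x,y+.005,zc+r)],E).round(1).tolist())
crop(d["color"],230,120,260,190,3,"pics/q_c.png")
E
```

```text
shoulder front R(-y) [239.  135.2]
shoulder front L [478.1 135.3]
neck front R [246.5 155.9]
neck in FR [249.4 158.7]
neck in FL [468.7 158.8]
neck in BL [455.1 296.6]
neck in BR [255.1 296.6]
0 -0.032 rows 176.0 253.5 top px [[307.5, 224.0], [320.7, 224.0]]
0 0.032 rows 184.7 242.3 top px [[388.9, 219.5], [401.5, 219.5]]
0.004 -0.032 rows 181.0 258.1 top px [[307.5, 229.1], [320.7, 229.1]]
0.004 0.032 rows 189.5 246.8 top px [[388.6, 224.4], [401.3, 224.4]]
```

View pics/q_c.png

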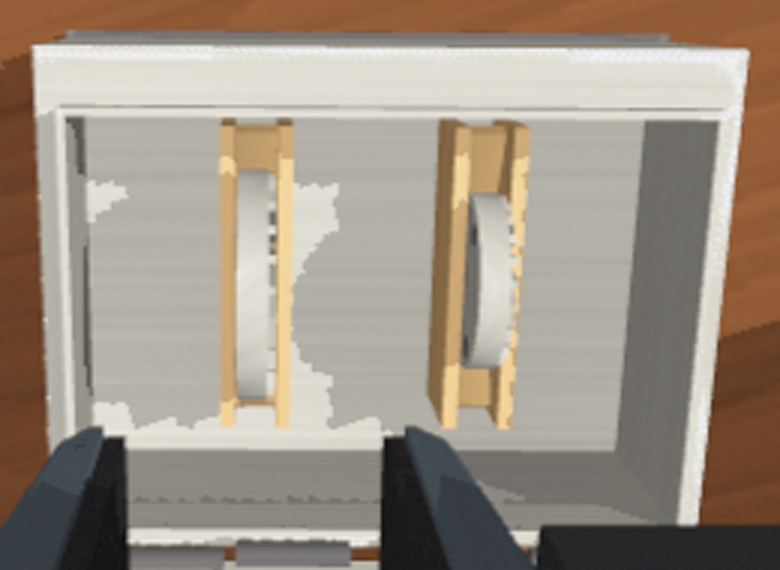

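```bash
python3 - <<'E'
from h import *
from cell import manip
s=manip.get_state()
psi=-.263;p0=np.array([.5748,-.178,0]);A=np.array([np.cos(psi),np.sin(psi),0]);B=np.array([-A[1],A[0],0])
g=p0+B*-.0315
rel(s,g+[0,0,.052],Rdown(psi+np.pi/2))
E
```

```text
shift mm [ -1.3  -2.2 158.8] rot [ 0.0023 -0.0007  0.0006] rows~ 2.5
```

Emit:
{"fn": "apply_moves", "kwargs": {
  "plan": [
    {"x": -1.3,"y": -2,"z": 50,"wx": 0.002,"wy": 0,"wz": 0,"hand": 0.2},
    {"x": -1.3,"y": -2,"z": 100,"wx": 0.002,"wy": 0,"wz": 0,"hand": 0.2},
    {"x": -1.3,"y": -2,"z": 125,"wx": 0.002,"wy": 0,"wz": 0,"hand": 0.2},
    {"x": -1.3,"y": -2,"z": 125,"wx": 0.002,"wy": 0,"wz": 0,"hand": 0.2}
  ]
}}

```text
time_s: 16.45
eef_pos: [0.5655, -0.2083, 0.0839]
tcp_rot: [-2.49, -1.909, 0.002]
contact_force: [0.2, 0.1, -0.1]
gripper_width: 0.0366
```

```bash
python3 look.py r; python3 - <<'E'
from h import *
from cell import manip
s=manip.get_state()
psi=-.263;p0=np.array([.5748,-.178,0]);A=np.array([np.cos(psi),np.sin(psi),0]);B=np.array([-A[1],A[0],0])
g=p0+B*-.0315
rel(s,g+[0,0,.052],Rdown(psi+np.pi/2))
E
```

```text
16.45 [ 0.5655 -0.2083  0.0839] [-2.4905 -1.9094  0.0018] [-0.3919  0.4136  1.9772  0.001   0.7542 -1.7008] [ 0.2055  0.1035 -0.1038] 0.03661243542695458
shift mm [ 0.4  0.2 33.4] rot [-0.0012 -0.0009  0.0003] rows~ 0.5
```

View pics/w_r.png

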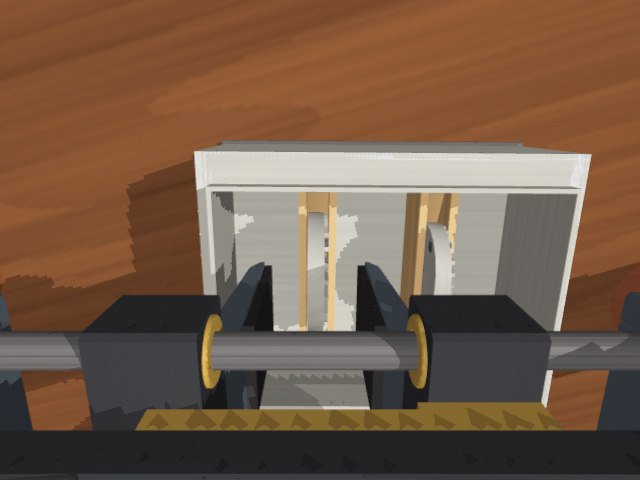

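Emit:
{"fn": "apply_moves", "kwargs": {
  "plan": [
    {"x": 0.5,"y": 0,"z": 25,"wx": 0,"wy": 0,"wz": 0,"hand": 0.2},
    {"x": 0.5,"y": 0,"z": 33,"wx": 0,"wy": 0,"wz": 0,"hand": 0.2},
    {"x": 0.5,"y": 0,"z": 33,"wx": 0,"wy": 0,"wz": 0,"hand": 0.2},
    {"x": 0.5,"y": 0,"z": 33,"wx": 0,"wy": 0,"wz": 0,"hand": 1},
    {"x": 0.5,"y": 0,"z": 33,"wx": 0,"wy": 0,"wz": 0,"hand": 1},
    {"x": 0.5,"y": 0,"z": 33,"wx": 0,"wy": 0,"wz": 0,"hand": 1},
    {"x": 0.5,"y": 0,"z": 33,"wx": 0,"wy": 0,"wz": 0,"hand": 1},
    {"x": 0.5,"y": 0,"z": 33,"wx": 0,"wy": 0,"wz": 0,"hand": 1}
  ],
  "force": 45
}}

```text
time_s: 17.5
eef_pos: [0.5666, -0.2084, 0.0525]
tcp_rot: [-2.494, -1.909, -0.002]
contact_force: [1.0, 4.0, 3.3]
gripper_width: 0.0096
```

```bash
python3 look.py s
```

```text
17.5 [ 0.5666 -0.2084  0.0525] [-2.4937 -1.909  -0.0016] [-0.3917  0.4648  1.9787  0.0022  0.6986 -1.7002] [0.9608 4.0316 3.3062] 0.009599548478837946
```

View pics/w_s.png

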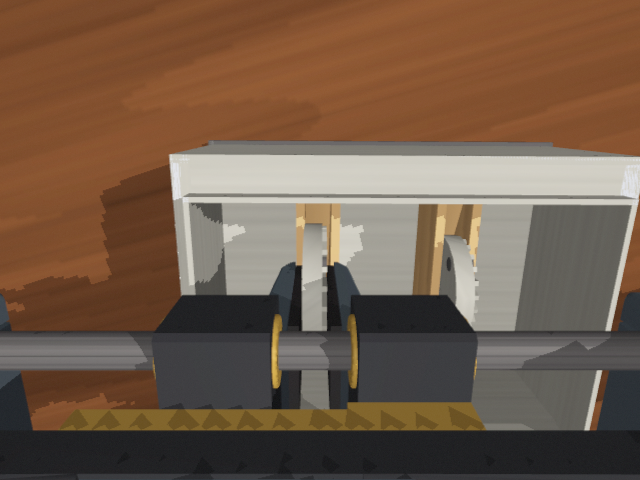

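```bash
cat > pres.py <<'E'
from h import *
from cell import manip
LENS=np.array([.777,.1915,.299]);PSI=-.056;TH=.405
xl=np.array([np.cos(PSI)*np.cos(TH),np.sin(PSI)*np.cos(TH),np.sin(TH)]);yl=np.array([-np.sin(PSI),np.cos(PSI),0]);zl=np.cross(xl,yl)
Rt=np.c_[xl,np.cross(-zl,xl),-zl]
OFF=np.array([0,0,.0115])
def target(dist,off=OFF): return LENS-dist*xl-Rt@off
if __name__=="__main__":
    s=manip.get_state();M=tcp(s)
    psi=-.263;p0=np.array([.5748,-.178,0]);B=np.array([-np.sin(psi),np.cos(psi),0])
    c=np.r_[p0+B*-.0315+[0,0,.041],1];print("burr in tool",np.linalg.inv(M)@c)
    print(Rt.round(3).tolist(),target(.15))
E
python3 pres.py
```

```text
burr in tool [0.     0.0001 0.0115 1.    ]
[[0.918, -0.056, 0.393], [-0.051, -0.998, -0.022], [0.394, 0.0, -0.919]] [0.6348 0.1995 0.2505]
```

Emit:
{"fn": "apply_moves", "kwargs": {
  "plan": [
    {"x": 0,"y": 0,"z": -15,"wx": 0,"wy": 0,"wz": 0,"hand": 1},
    {"x": 0,"y": 0,"z": -50,"wx": 0,"wy": 0,"wz": 0,"hand": 1},
    {"x": 0,"y": 0,"z": -100,"wx": 0,"wy": 0,"wz": 0,"hand": 1},
    {"x": 0,"y": 0,"z": -150,"wx": 0,"wy": 0,"wz": 0,"hand": 1},
    {"x": 0,"y": 0,"z": -150,"wx": 0,"wy": 0,"wz": 0,"hand": 1}
  ]
}}

```text
time_s: 18.18
eef_pos: [0.5682, -0.21, 0.207]
tcp_rot: [2.49, 1.907, 0.006]
contact_force: [0.4, -0.2, -1.5]
gripper_width: 0.0097
```

```bash
python3 look.py t;python3 - <<'E'
from pres import *
s=manip.get_state();rel(s,target(.20),Rt);rel(s,(s["eef_pos"]+target(.20))/2+[-.03,0,.04],R.from_rotvec(s["tcp_rot"]).as_matrix())
S=manip.snapshot("side");crop(S["color"],220,80,230,280,2,"pics/s_t.png")
E
```

```text
18.175 [ 0.5682 -0.21    0.207 ] [2.4899 1.9071 0.0055] [-0.3926  0.2391  1.9366  0.0005  0.9596 -1.7002] [ 0.4118 -0.2486 -1.5005] 0.009665824846055658
shift mm [403.  -85.9 -26.6] rot [-0.2735  0.3379  1.3437] rows~ 7.6
shift mm [193.7 -71.8 -53.4] rot [0. 0. 0.] rows~ 3.4
```

View pics/w_t.png

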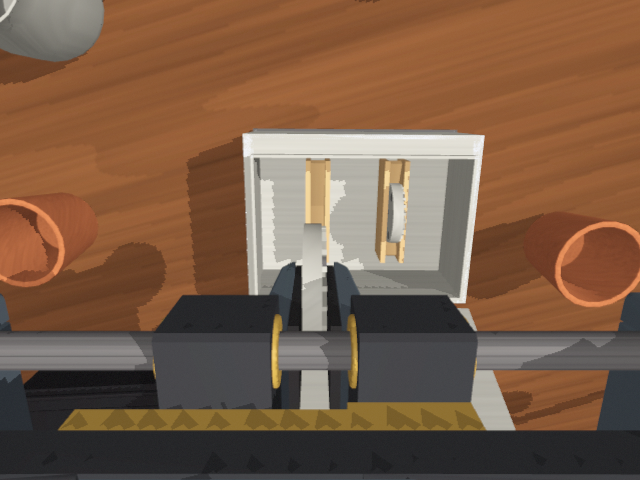

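View pics/s_t.png

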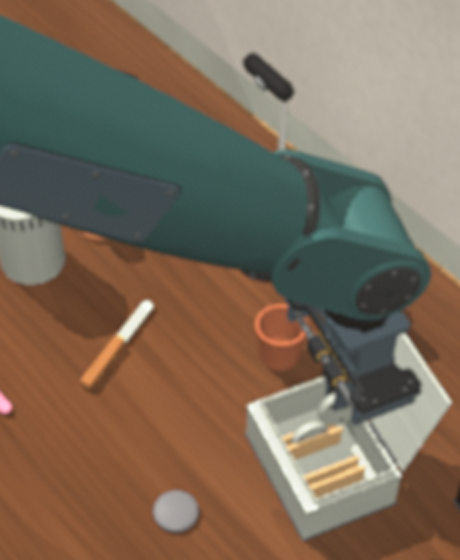

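Emit:
{"fn": "apply_moves", "kwargs": {
  "plan": [
    {"x": 403,"y": -86,"z": -27,"wx": -0.274,"wy": 0.338,"wz": 1.344,"hand": 1},
    {"x": 403,"y": -86,"z": -27,"wx": -0.274,"wy": 0.338,"wz": 1.344,"hand": 1},
    {"x": 403,"y": -86,"z": -27,"wx": -0.274,"wy": 0.338,"wz": 1.344,"hand": 1},
    {"x": 403,"y": -86,"z": -27,"wx": -0.274,"wy": 0.338,"wz": 1.344,"hand": 1},
    {"x": 403,"y": -86,"z": -27,"wx": -0.274,"wy": 0.338,"wz": 1.344,"hand": 1},
    {"x": 403,"y": -86,"z": -27,"wx": -0.274,"wy": 0.338,"wz": 1.344,"hand": 1},
    {"x": 403,"y": -86,"z": -27,"wx": -0.274,"wy": 0.338,"wz": 1.344,"hand": 1},
    {"x": 403,"y": -86,"z": -27,"wx": -0.274,"wy": 0.338,"wz": 1.344,"hand": 1}
  ]
}}

```text
time_s: 19.27
eef_pos: [0.5873, 0.196, 0.2272]
tcp_rot: [3.073, 0.1, 0.569]
contact_force: [0.2, -1.3, -2.6]
gripper_width: 0.0102
```

```bash
python3 look.py u;python3 - <<'E'
from pres import *
s=manip.get_state();rel(s,target(.20),Rt);rel(s,target(.15),Rt)
E
```

```text
19.275 [0.5873 0.196  0.2272] [3.073  0.0996 0.5692] [ 0.3371  0.1149  2.0814 -0.2134  0.6095  0.4268] [ 0.2303 -1.3163 -2.6127] 0.010202982134514762
shift mm [ 3.2 -4.1 -2.7] rot [-0.0189  0.0359  0.1027] rows~ 0.6
shift mm [52.9  1.  -4.5] rot [-0.0189  0.0359  0.1027] rows~ 0.8
```

View pics/w_u.png

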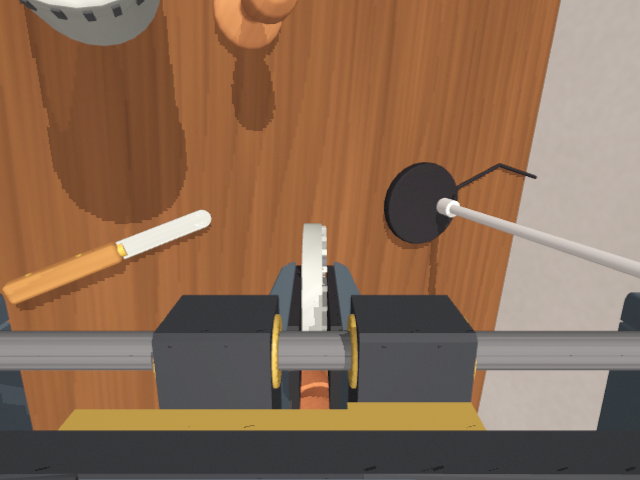

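Emit:
{"fn": "apply_moves", "kwargs": {
  "plan": [
    {"x": 15,"y": 0,"z": -4,"wx": -0.019,"wy": 0.036,"wz": 0.103,"hand": 1},
    {"x": 35,"y": 1,"z": -4.5,"wx": -0.019,"wy": 0.036,"wz": 0.103,"hand": 1},
    {"x": 53,"y": 1,"z": -4.5,"wx": -0.019,"wy": 0.036,"wz": 0.103,"hand": 1},
    {"x": 53,"y": 1,"z": -4.5,"wx": -0.019,"wy": 0.036,"wz": 0.103,"hand": 1},
    {"x": 53,"y": 1,"z": -4.5,"wx": -0.019,"wy": 0.036,"wz": 0.103,"hand": 1},
    {"x": 53,"y": 1,"z": -4.5,"wx": -0.019,"wy": 0.036,"wz": 0.103,"hand": 1}
  ]
}}

```text
time_s: 20.08
eef_pos: [0.6353, 0.1969, 0.2514]
tcp_rot: [3.064, -0.059, 0.626]
contact_force: [-0.2, -0.1, -2.5]
gripper_width: 0.0098
```

```bash
python3 look.py v;python3 - <<'E'
from pres import *
import pickle
s=manip.get_state();rel(s,target(.15),Rt)
S=manip.snapshot("side");T=manip.snapshot("top");pickle.dump((T,S),open("fin.pkl","wb"))
crop(S["color"],290,90,130,100,6,"pics/s_v.png")
crop(T["color"],190,100,130,100,6,"pics/t_v.png")
c=(tcp(s)@np.r_[OFF,1])[:3]
for d,o in((S,(290,90)),(T,(190,100))):
    print("burr",(proj(d,c)-o+.5)*6-.5,"lens",(proj(d,LENS)-o+.5)*6-.5)
s,d=pickle.load(open("w_v.pkl","rb"));print("lens in wrist",proj(d,LENS,wristE(s,d)),proj(d,LENS+[0,0,0]+yl*.046,wristE(s,d)))
E
```

```text
20.075 [0.6353 0.1969 0.2514] [ 3.0641 -0.0588  0.6263] [ 0.3239  0.1516  1.9958 -0.2474  0.631   0.5357] [-0.2298 -0.0747 -2.4796] 0.009843552890212492
shift mm [-1.1 -2.4  0.8] rot [-0.0013  0.0013  0.0174] rows~ 0.1
burr [[111.7904 415.2936]] lens [[359.0325 189.9473]]
burr [[314.4654 596.5112]] lens [[314.8278 218.8274]]
lens in wrist [[636.437  287.5846]] [[659.8878 189.6285]]
```

View pics/s_v.png

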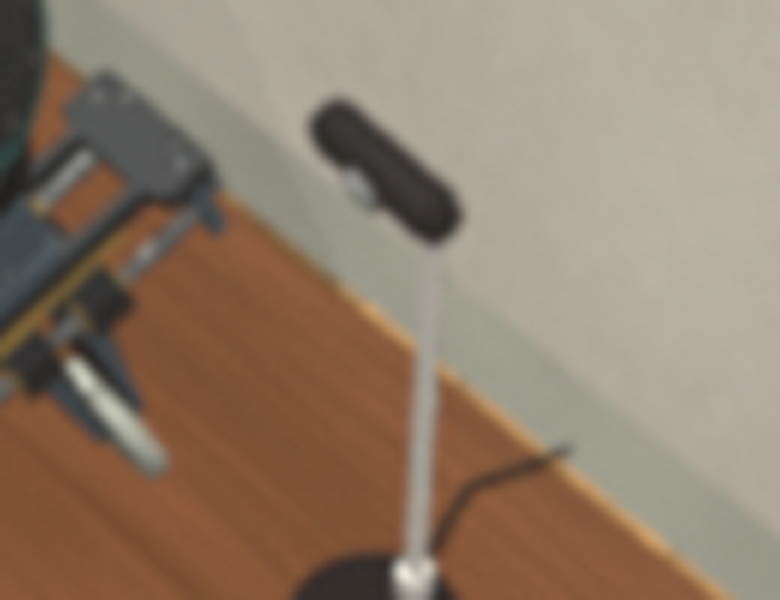

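View pics/t_v.png

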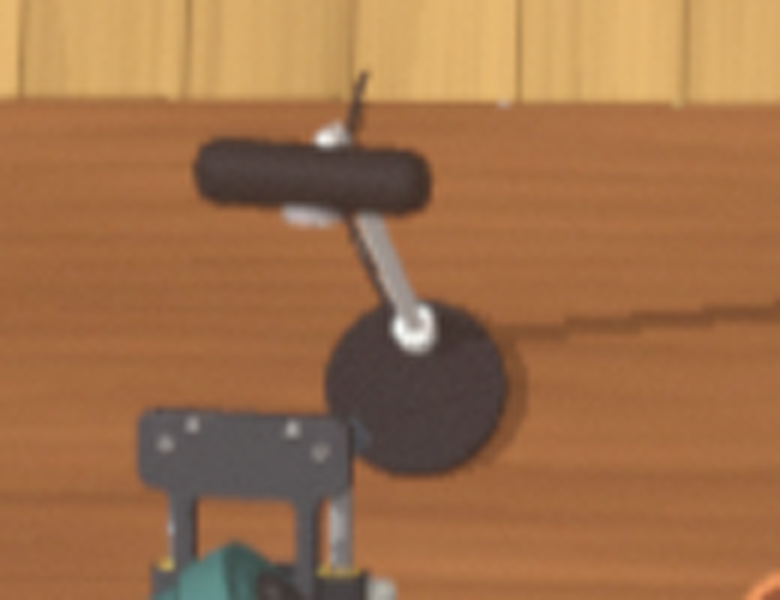

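View pics/w_v.png

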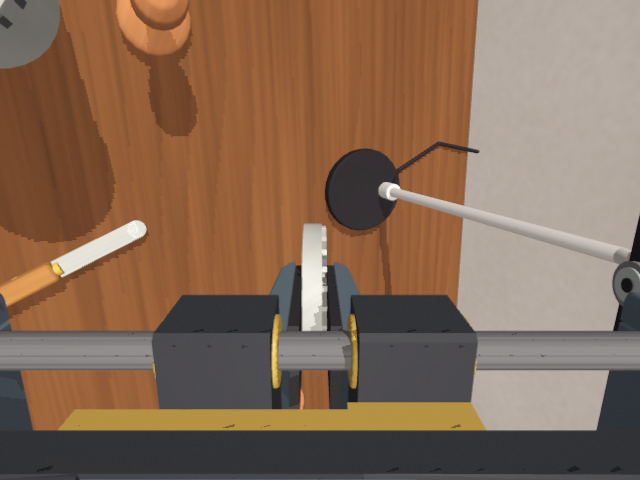

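```bash
python3 - <<'E'
from h import *
import pickle
s,d=pickle.load(open("w_v.pkl","rb"))
def z(n,x0,y0,x1,y1,k):
    s,d=pickle.load(open(f"w_{n}.pkl","rb"));c=cv2.resize(d["color"][y0:y1,x0:x1],None,fx=k,fy=k,interpolation=cv2.INTER_NEAREST)
    for v in range(x0,x1,10): cv2.putText(c,str(v),((v-x0)*k,10),0,.35,(255,255,0))
    for v in range(y0,y1,10): cv2.putText(c,str(v),(0,(v-y0)*k+10),0,.35,(255,255,0))
    cv2.imwrite(f"pics/zz_{n}.png",c[:,:,::-1])
z("v",560,240,640,320,7)
z("o",270,60,360,135,7)
E
```

```text
(no output)
```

View pics/zz_v.png

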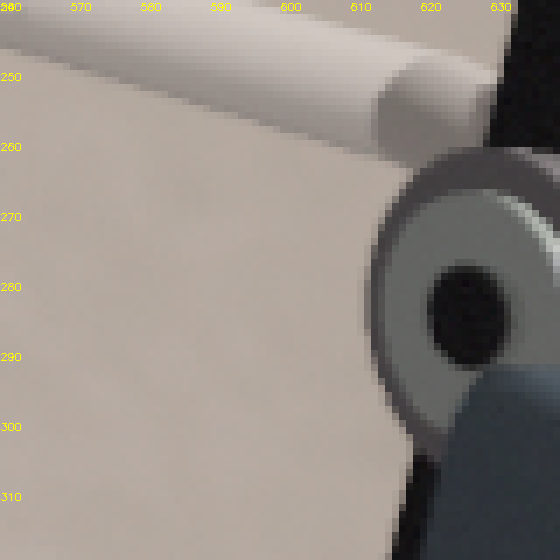

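View pics/zz_o.png

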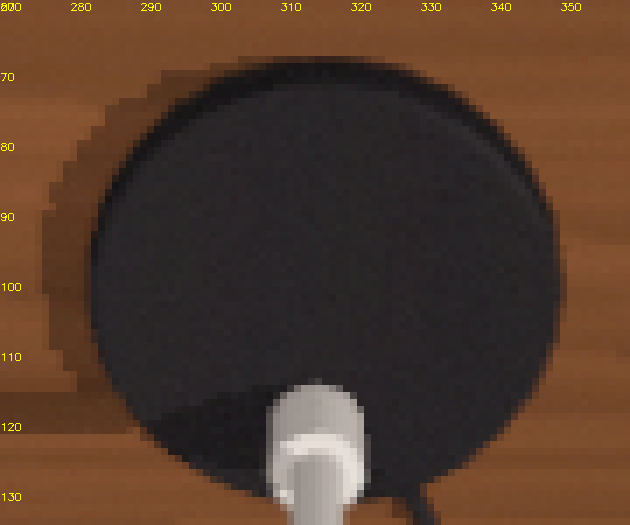

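```bash
cat > bundle.py <<'E'
from h import *
import pickle
from scipy.optimize import least_squares
T,S=pickle.load(open("cams.pkl","rb"))
pup={"n":(316.7,379.6),"o":(317.6,270.3),"p":(317.4,194.5),"v":(626.5,285)}
W={n:pickle.load(open(f"w_{n}.pkl","rb")) for n in "nopvq"}
tinc=[((-.065,-.086,.07),(242,137)),((-.065,.086,.07),(478.5,137)),((-.049,-.078,.078),(252,157)),((.057,.078,.078),(463,297))]
def E(n,p):
    s,d=W[n];H=d["hand_eye"].copy();H[:3,:3]=R.from_rotvec(p[3:6]).as_matrix()@H[:3,:3];H[:3,3]+=p[6:9];return tcp(s)@H
def f(p):
    r=[]
    for n,uv in pup.items(): r+=list((proj(W[n][1],p[:3],E(n,p))[0]-uv)/.7)
    b=np.r_[p[9:11],.005]
    r+=list((proj(W["o"][1],b,E("o",p))[0]-(315,100))/1)
    tx,ty,ps=p[11:14];c,s_=np.cos(ps),np.sin(ps)
    for q,uv in tinc: r+=list((proj(W["q"][1],[tx+c*q[0]-s_*q[1],ty+s_*q[0]+c*q[1],q[2]],E("q",p))[0]-uv)/1)
    r+=list(p[3:6]/.006)+list(p[6:9]/.002)
    r+=list((p[:3]-[.7775,.1912,.3005])/[.003,.003,.002])
    r+=list((p[9:11]-[.799,.192])/.002)+list((p[11:14]-[.5748,-.178,-.263])/[.002,.002,.005])
    return np.array(r)
p0=np.r_[.777,.191,.3,np.zeros(6),.799,.192,.5748,-.178,-.263]
r=least_squares(f,p0,x_scale='jac');print(r.x);print(r.fun.round(1))
J=r.jac;print("sig",np.sqrt(np.diag(np.linalg.inv(J.T@J)))[:3])
E
python3 bundle.py
```

```text
[ 0.7747  0.192   0.2964 -0.0012  0.0003  0.0015  0.0002 -0.0003 -0.0002
  0.7967  0.1907  0.576  -0.1755 -0.2598]
[ 0.2  0.5 -0.  -0.2 -0.4 -0.4  0.3 -0.1  0.4  0.8  0.2 -0.7  2.6 -1.8
  0.8  2.8 -4.4 -0.6 -0.2  0.1  0.3  0.1 -0.1 -0.1 -0.9  0.3 -2.1 -1.1
 -0.7  0.6  1.3  0.6]
sig [0.0011 0.0007 0.0011]
```

```bash
cat > lens3.py <<'E'
exec(open("lens2.py").read().split("r=least_squares")[0])
s,d=pickle.load(open("w_v.pkl","rb"));Ev=wristE(s,d)
def f2(p,psi_):
    global psi
    psi=psi_
    r=list(f(p[:7]))
    th=p[3];x=np.array([np.cos(psi)*np.cos(th),np.sin(psi)*np.cos(th),np.sin(th)]);y=np.array([-np.sin(psi),np.cos(psi),0]);z=np.cross(x,y)
    ring=np.outer(np.cos(t),y)+np.outer(np.sin(t),z)
    m=proj(d,p[:3]+p[5]*ring,Ev);q=proj(d,p[:3]+p[6]*x+p[4]*ring,Ev)
    r+=[m[:,0].min()-620.6,m[:,0].max()-632.4,m[:,1].min()-277.6,m[:,1].max()-292.4,q[:,0].min()-611.7,q[:,1].min()-260.5]
    return np.array(r)
for free in(0,1):
    g=(lambda p:f2(p[:7],p[7])) if free else (lambda p:f2(p,-.056))
    r=least_squares(g,[.776,.192,.297,.4,.0115,.0034,.001]+([-.056] if free else []),x_scale=[.01,.01,.01,.1,.01,.01,.01]+([.1] if free else []))
    print(r.x,r.fun.round(2));J=r.jac;print("sig",np.sqrt(np.diag(np.linalg.inv(J.T@J))*np.mean(r.fun**2)*1.4))
E
python3 lens3.py | tail -12
```

```text
n pupil (np.float64(312.6625), np.float64(320.796875)) (np.float64(376.38425925925924), np.float64(382.78389830508473)) ends 302.1290322580645 330.9032258064516
o pupil (np.float64(313.58620689655174), np.float64(321.5813953488372)) (np.float64(267.88461538461536), np.float64(272.6461538461538)) ends 303.51612903225805 331.55737704918033
p pupil (np.float64(313.0083333333333), np.float64(321.8719512195122)) (np.float64(192.485), np.float64(196.53977272727272)) ends 302.3225806451613 332.64102564102564
[0.7754 0.1919 0.2955 0.4063 0.0115 0.0035 0.0011] [ 0.41 -0.19  0.14 -0.23  0.2   0.09  0.13  0.35 -0.32  0.21 -0.22 -0.11
  0.21  0.13 -0.33 -0.61  0.12  0.06 -0.39  0.18  0.17 -0.5   0.5  -0.28
 -0.17 -0.11 -0.12  0.02]
sig [0.0002 0.0001 0.0001 0.0103 0.0001 0.0001 0.0001]
[ 0.7754  0.1919  0.2955  0.41    0.0115  0.0035  0.0011 -0.0734] [ 0.4  -0.2   0.14 -0.21  0.21  0.11  0.13  0.34 -0.33  0.21 -0.18 -0.1
  0.22  0.14 -0.34 -0.63  0.11  0.06 -0.38  0.19  0.17 -0.51  0.49 -0.26
 -0.18 -0.12 -0.14  0.04]
sig [0.0002 0.0001 0.0002 0.0208 0.0001 0.0001 0.0002 0.081 ]
```

```bash
sed -i 's/LENS=.*;PSI/LENS=np.array([.7755,.1918,.297]);PSI/; s/TH=.405/TH=.406/' pres.py; python3 - <<'E'
from pres import *
import pickle
s,d=pickle.load(open("w_v.pkl","rb"))
t=np.linspace(0,2*np.pi,100)
for oz in(.0095,.0115,.0135):
  for oy in(0,):
    q={}
    for dx in(-.005,.005):
        P=np.c_[0*t+dx,oy+.032*np.cos(t),oz+.032*np.sin(t)];uv=proj(d,P,d["hand_eye"]);i=uv[:,1].argmin();q[dx]=uv[i].round(1).tolist()
    print(oz,q)
crop(d["color"],270,200,100,100,7,"pics/v_b.png")
st=manip.get_state();rel(st,target(.15),Rt)
E
```

```text
0.0095 {-0.005: [306.3, 219.6], 0.005: [328.2, 219.7]}
0.0115 {-0.005: [306.4, 218.7], 0.005: [328.0, 218.7]}
0.0135 {-0.005: [306.5, 217.7], 0.005: [327.9, 217.7]}
shift mm [-3.6 -2.6  2.3] rot [-0.0015  0.0019  0.0173] rows~ 0.1
```

View pics/v_b.png

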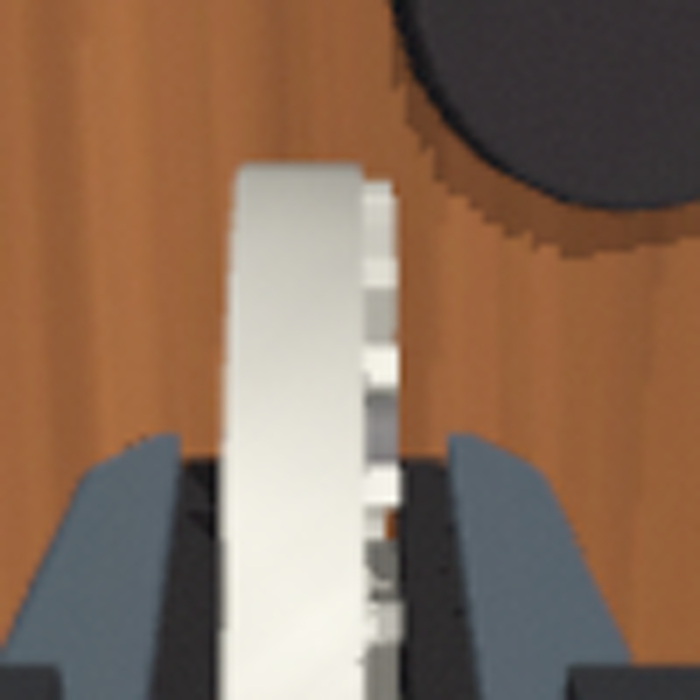

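Emit:
{"fn": "apply_moves", "kwargs": {
  "plan": [
    {"x": -3.5,"y": -3.8,"z": 2.3,"wx": -0.0015,"wy": 0.002,"wz": 0.017,"hand": 1},
    {"x": -3.5,"y": -3.8,"z": 2.3,"wx": -0.0015,"wy": 0.002,"wz": 0.017,"hand": 1},
    {"x": -3.5,"y": -3.8,"z": 2.3,"wx": -0.0015,"wy": 0.002,"wz": 0.017,"hand": 1}
  ]
}}

```text
time_s: 20.6
eef_pos: [0.6338, 0.2011, 0.2484]
tcp_rot: [3.065, -0.085, 0.631]
contact_force: [0.5, 0.2, -2.3]
gripper_width: 0.0096
```

```bash
sed -i 's/LENS=.*;PSI/LENS=np.array([.7755,.193,.297]);PSI/' pres.py; python3 look.py w; python3 - <<'E'
from pres import *
import pickle
s=manip.get_state();rel(s,target(.15),Rt);M=tcp(s)
S=manip.snapshot("side");T=manip.snapshot("top")
t=np.linspace(0,2*np.pi,60)
x0,y0,k=290,90,6
c=cv2.resize(S["color"][y0:y0+100,x0:x0+130],None,fx=k,fy=k,interpolation=cv2.INTER_CUBIC)[:,:,::-1].copy()
cv2.imwrite("pics/s_w.png",c)
for dx,col in((-.005,(0,0,255)),(.005,(0,255,0))):
    P=(M@np.c_[0*t+dx,.032*np.cos(t),.0115+.032*np.sin(t),1+0*t].T).T[:,:3]
    q=((proj(S,P)-[x0,y0]+.5)*k-.5).round().astype(int);cv2.polylines(c,[q.reshape(-1,1,2)],True,col,1)
P=LENS+.0115*(np.outer(np.cos(t),yl)+np.outer(np.sin(t),zl));q=((proj(S,P)-[x0,y0]+.5)*k-.5).round().astype(int);cv2.polylines(c,[q.reshape(-1,1,2)],True,(0,255,255),1)
cv2.imwrite("pics/s_w2.png",c)
x0,y0=190,100
c=cv2.resize(T["color"][y0:y0+100,x0:x0+130],None,fx=k,fy=k,interpolation=cv2.INTER_CUBIC)[:,:,::-1].copy()
q=((proj(T,P)-[x0,y0]+.5)*k-.5).round().astype(int);cv2.polylines(c,[q.reshape(-1,1,2)],True,(0,255,255),1)
cv2.imwrite("pics/t_w2.png",c)
E
```

```text
20.6 [0.6338 0.2011 0.2484] [ 3.0648 -0.085   0.6312] [ 0.3328  0.155   1.9987 -0.2587  0.625   0.5708] [ 0.483   0.2379 -2.329 ] 0.009639590354291119
shift mm [-0.5  0.1 -0. ] rot [-0.0001 -0.0003  0.0005] rows~ 0.0
```

View pics/s_w2.png

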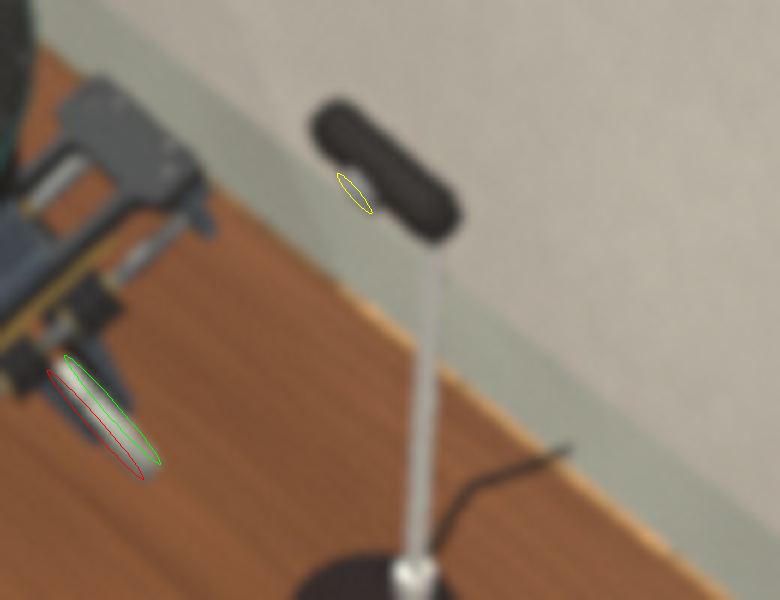

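View pics/t_w2.png

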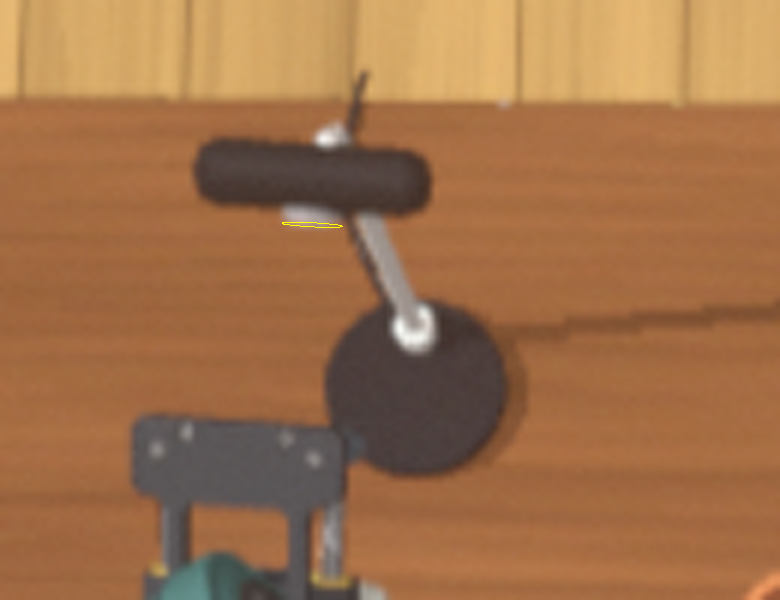

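Emit:
{"fn": "apply_moves", "kwargs": {
  "plan": [
    {"x": -0.5,"y": -0.5,"z": 0,"wx": 0,"wy": 0,"wz": 0,"hand": 1},
    {"x": -0.5,"y": -0.5,"z": 0,"wx": 0,"wy": 0,"wz": 0,"hand": 1},
    {"x": -0.5,"y": -0.5,"z": 0,"wx": 0,"wy": 0,"wz": 0,"hand": 1},
    {"x": -0.5,"y": -0.5,"z": 0,"wx": 0,"wy": 0,"wz": 0,"hand": 1}
  ]
}}

```text
time_s: 21.25
eef_pos: [0.6335, 0.2015, 0.2483]
tcp_rot: [3.065, -0.086, 0.631]
contact_force: [0.4, 0.1, -2.1]
gripper_width: 0.0099
```

```bash
python3 look.py x; python3 - <<'E'
from pres import *
s=manip.get_state();rel(s,target(.15),Rt);print(s["joint_vel"])
cv2.imwrite("pics/side_x.png",manip.snapshot("side")["color"][:,:,::-1])
E
```

```text
21.25 [0.6335 0.2015 0.2483] [ 3.0647 -0.0855  0.6314] [ 0.3336  0.1549  1.9991 -0.2595  0.6249  0.5726] [ 0.4051  0.0984 -2.1253] 0.009853850182488376
shift mm [-0.   0.6 -0. ] rot [-0.0001 -0.0004  0.0002] rows~ 0.0
[-0.0004 -0.0006 -0.0003  0.0005  0.0007  0.001 ]
```

View pics/side_x.png

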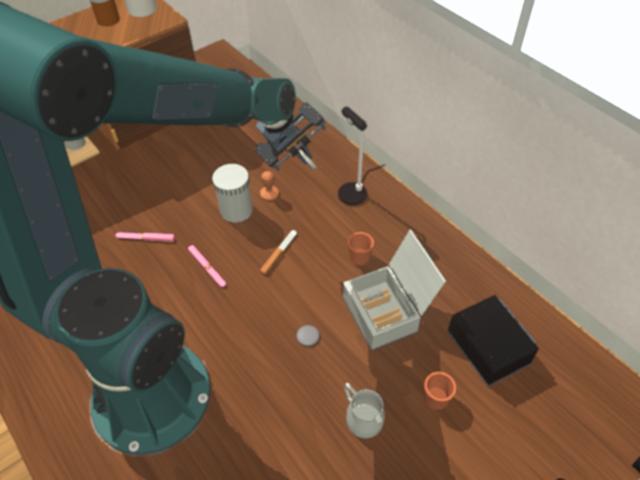

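View pics/w_x.png

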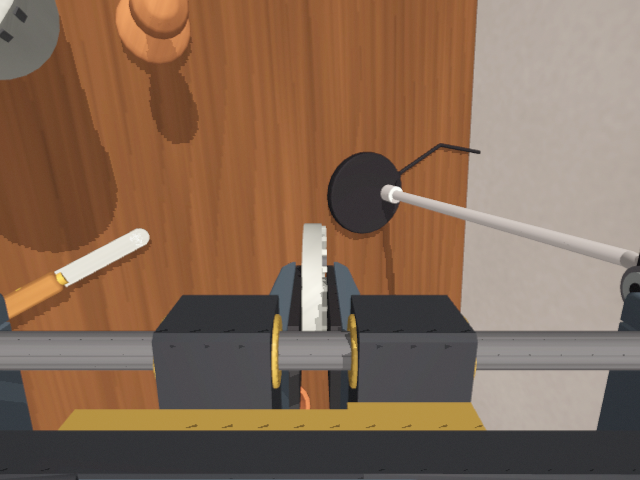

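The side view shows the lid wide open, the knife on the counter at (280,250) and the bystanders where they were. The burr is in the gripper at (305,157), facing the webcam, with the arm still. I'm handing in.

```bash
python3 -c "
from cell import manip
print(manip.job_done())"
```

```text
the job is handed in; nothing more can be done
None
```

I did the whole job in the order asked and handed it in at about 21 s of the 62 s. I prised the lid up with the brown-handled knife, swung it back to about its stop, and laid the knife flat where it had been. Then I lifted the large burr out and am holding it 15 cm in front of the lens, toothed face towards it.

**Final checks that agreed:**
- **Hold:** the commanded pose is reached to within 1 mm, joint speeds are about zero, and the grip is steady at 9.8 mm opening.
- **Scene:** the last side view shows the lid wide open, the knife on the counter, and the webcam and other things where they were. The small burr was still in its slot right after I lifted the large one out.
- **Lens pose:** four wrist-camera views agree on it to within about 0.6 px, giving 0.406 rad below level and a yaw of -0.056 rad.

**Checks that disagreed:**
- **Wrist and static cameras:** they differ by 2 to 5 mm on the lens and the webcam's base. I worked from the wrist estimate, and in the side view the burr and lens were off by nearly the same amount, leaving about 1.5 mm between them.
- **Burr in the gripper:** the wrist image suggests it may sit 1 to 2 mm off to the side, and I only corrected 0.5 mm of that. Centring is therefore good to roughly 2 to 3 mm.

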